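# Load the pull-test frame with chain weights and key it on

### The job

Make up the test load on the frame: hang one weight from the left (green) load bar and a second one from the first one's lower loop, so that they make a hanging chain; if there is a third weight on the table, hang it alone from the right (black) load bar. Any weight may go anywhere. When all of them hang free, take the key from its rest, push it fully into the key switch, turn it clockwise all the way to ON and leave it there. Leave the tools and other loose gear lying about where they are.

Things in the scene. Friction and masses are not known exactly. Their poses are not given: they have to be found in the camera images.
- frame: fixed load frame: base plate 12 mm thick (x -20..140, y +-170), two posts at x 95, y +-150, a crossbeam on them (x 80..110, z 331..371), and three grey arms 10 mm thick (y -150, 0, 150; x -14..86, z 340..362) reaching to -x and carrying two bars. Origin on the table midway below the bars; z up. Approach from -x, the robot's side (mm)
- left_bar (a point): middle of the left load bar (the robot's left, +y; green marks on the beam behind it): a round steel bar 8 mm thick along the frame's y, at y = 75 mm, 345 mm above the table, rising 8 mm to its ends, 140 mm long between two arms; open above, below and to the front
- right_bar (a point): middle of the right load bar (black marks): the same, at y = -75 mm
- switch: grey key-switch box 110 x 110 x 62 mm, fixed. Origin at the centre of its underside, z up. In its top is a round rotor with a key slot; the white dot (towards -x) is OFF, the green dot is ON
- slot (a point): centre of the key slot's mouth, at the rotor's top, 62 mm above the table, on the rotor's vertical axis
- rotor (a joint): angle of the key-switch rotor, rad: 0 = OFF (white pointer at white dot), grows clockwise from above to the stop at 1.3 = ON (green dot). At 0 the slot's long side lies along the switch's x axis; the slot turns with the rotor. Slot 19.5 x 11.5 mm, 32 mm deep. Friction 0.06 N m, stays where left; starts at 0 to 0.2
- key: orange-handled key, 60 g, upright in its rest. Origin: centre of the blade's lower tip, z up. Blade 16 (x) x 8 (y) mm, z 6..26, nose 10 x 4 mm, z 0..6; collar 30 x 22 mm, z 26..32, sits on the slot's top when fully in (origin then 36 mm above the table); handle plate 42 (x) x 10 (y) mm, z 32..68: grip across y at z 54. Same when turned half round
- key_rest: loose, heavy (500 g) black block 70 x 60 x 32 mm with a slot 20 x 12 mm in which the key stands at the start; origin at the centre of its underside; the key's origin is then 6 mm above the table
- weight_blue: blue chain weight, 200 g, 170 mm tall; may be absent. Origin: centre of its underside, z up. Two dark steel feet 8 mm thick (outer faces at y +-28, x +-22, z 0..50), thinner blue cheeks above them (x +-15) up to a blue slab (z 96..106, y +-28); steel hook on top, loop bar between the feet. Grip it across y on both feet (56 mm wide) near their front edge, about x -15, z 34 (mm)
- weight_blue_hook (a point): inside of the blue weight's hook, 158 mm above the weight's origin: the centre of a bar lies here when it hangs on it. Hook 14 mm wide in y: stem at x -17..-11 rises from the slab, peaked crown (top at z 170), then down to a tip at x 14..19 that ends at z 143, 37 mm above the slab; the mouth opens downward, 25 mm wide. It hangs upright
- weight_blue_loop (a point): middle (bar centre) of the blue weight's lower loop, 12 mm above the weight's origin: a round steel bar 8 mm thick along y, rising a little to its ends; 84 mm open above the bar centre up to the slab, 40 mm between the feet; open to front and back. To hang one below, lean the gripper back about 40 degrees, clear of the weight above
- weight_yellow: yellow chain weight, 200 g, 170 mm tall; may be absent. Origin: centre of its underside, z up. Two dark steel feet 8 mm thick (outer faces at y +-28, x +-22, z 0..50), thinner yellow cheeks above them (x +-15) up to a yellow slab (z 96..106, y +-28); steel hook on top, loop bar between the feet. Grip it across y on both feet (56 mm wide) near their front edge, about x -15, z 34 (mm)
- weight_yellow_hook (a point): inside of the yellow weight's hook, 158 mm above the weight's origin: the centre of a bar lies here when it hangs on it. Hook 14 mm wide in y: stem at x -17..-11 rises from the slab, peaked crown (top at z 170), then down to a tip at x 14..19 that ends at z 143, 37 mm above the slab; the mouth opens downward, 25 mm wide. It hangs upright
- weight_yellow_loop (a point): middle (bar centre) of the yellow weight's lower loop, 12 mm above the weight's origin: a round steel bar 8 mm thick along y, rising a little to its ends; 84 mm open above the bar centre up to the slab, 40 mm between the feet; open to front and back. To hang one below, lean the gripper back about 40 degrees, clear of the weight above
- weight_red: red chain weight, 200 g, 170 mm tall; may be absent. Origin: centre of its underside, z up. Two dark steel feet 8 mm thick (outer faces at y +-28, x +-22, z 0..50), thinner red cheeks above them (x +-15) up to a red slab (z 96..106, y +-28); steel hook on top, loop bar between the feet. Grip it across y on both feet (56 mm wide) near their front edge, about x -15, z 34 (mm)
- weight_red_hook (a point): inside of the red weight's hook, 158 mm above the weight's origin: the centre of a bar lies here when it hangs on it. Hook 14 mm wide in y: stem at x -17..-11 rises from the slab, peaked crown (top at z 170), then down to a tip at x 14..19 that ends at z 143, 37 mm above the slab; the mouth opens downward, 25 mm wide. It hangs upright
- weight_red_loop (a point): middle (bar centre) of the red weight's lower loop, 12 mm above the weight's origin: a round steel bar 8 mm thick along y, rising a little to its ends; 84 mm open above the bar centre up to the slab, 40 mm between the feet; open to front and back. To hang one below, lean the gripper back about 40 degrees, clear of the weight above
- air_cylinder: loose pneumatic cylinder lying down, 190 x 36 x 36 mm; not part of the job, leave it where it is. Origin at its underside
- screwdriver: loose screwdriver lying flat; not part of the job, leave it where it is. Origin at its underside
- wrench: loose wrench lying flat; not part of the job, leave it where it is. Origin at its underside
- stop_box: loose white box 80 x 60 x 64 mm with a red button on top; not part of the job, leave it where it is. Origin at its underside

How it is judged:
By the outcome, as a careful person would: the job done as asked, in the order asked, and still so for the second after the job is handed in, with the robot touching nothing.
Of weight_blue, weight_yellow, weight_red only 2 to 3 are there at a start; the rules pass over those that are not, and their reading is None.
At some moment in a run one of key_rest may be knocked a few centimetres aside while the robot is not near it.
It also fails if it takes over 210 s, if anything falls off the work surface, if the arm or the gripper's body presses on something with over 40 N, if the wrist force passes 120 N, or if a joint passes its speed limit or range.

### The arm

A 7-joint arm with a two-finger parallel gripper is mounted at the origin on the work surface. World frame = base frame: x ahead of the robot, y to its left, z up, the work surface at z = 0. Lengths are in m, angles in rad, forces in N, time in s.
With the tool pointing down it reaches from about 0.4 to 0.85 m from the base axis. Payload 6.9 kg.
Tool frame: the origin (TCP) lies midway between the tips of the shut fingers; the grasp point (between the pads) lies behind it (ctrl.pinch_z is the z of the grasp point in the tool frame, in m); z points along the fingers, y is the direction in which the jaws open and shut (so a half turn about z gives the same grasp; the last joint's range is limited). The gripper opens to 85 mm and grips with 20 to 120 N. Pads are 22 mm wide; open, the fingers measure 114 mm over their backs; the gripper's body (76 mm by 85 mm) begins 54 mm behind the grasp point. The pads swing forward as they close: fully open they stand 13 mm farther back than shut.
Start: joints at [1.355, 0.507, -0.238, 1.5, 0.126, 1.149, -0.155], TCP at [0.197, -0.593, 0.231] pointing down, gripper open.
Joint ranges: [-3.08, 3.08], [-0.24, 2.05], [-1.43, 1.35], [0, 2.5], [-1.52, 4.66], [0.17, 1.96], [-2.89, 2.89]. Speed limits (rad/s): [2.39, 2.39, 3.14, 3.14, 3.14, 3.14, 3.14].

### API

Orientations are given as a unit quaternion [w, x, y, z].
In Python, from station import ctrl, get_state, vision, ticket, models gives the robot as it stands. Calls block until the motion is done:
- ctrl.movep(position, orientation): joint-space move of the TCP to a pose.
- ctrl.movel(position, frame=None, max_speed=0.15): straight line of the TCP; frame=None keeps the orientation; max_speed is the mean speed in m/s.
- ctrl.set_joints(angles): joint-space move.
- ctrl.ungrasp() and ctrl.close_gripper(force=None): open the fingers fully, or close them until they stop; force is the grip in N (None keeps the last).
- ctrl.pause(seconds).
- ctrl.ik(position, orientation): joint angles nearest the present ones, or None.
- get_state(): the state.
- vision.grab_frame(name): name is "side" or "top" or "wrist"; returns (picture, depth): 400x640x3 uint8, blue, green, red; 400x640 float32, m along the optical axis (not along the pixel's ray), 0 where there is no reading.
- vision.camera_info(name): a dict with "mtx" (3x3 intrinsics, pixels), "R" (3x3) and "t" (3): a world point X has camera coordinates R X + t; the wrist camera has in their place "hand_eye" (4x4, takes a point from camera to tool coordinates, whose origin is the TCP and whose axes are the flange's). Camera axes: x right, y down, z forward; pixel columns grow to the right and rows downward; lengths in m; the calibration is good to about 2 mm. A picture is of the moment at which its call begins: read the wrist's pose just before it. camera_info takes no time and is no camera call.
A pose or a line that the arm cannot do raises ctrl.Unreachable and nothing moves.
- ticket.close_job(): hands the job in, once; it reports no verdict.
Trained networks look in the newest picture that a camera, given by its name, has taken for a name from the list of things; names that differ only in an ending like _2 or _b are one class to them, and where a whole thing is asked for, a point or a joint stands for the part that bears it (a point fixed in the world has none). Each returns a list of dicts, best first, with "p" (0 to 1); they miss things now and then, are a little off and sometimes report something else, mostly with a low value. They report only what shows in the picture. A call takes as long as a camera call.
- models.recognise(camera, target): "point" ([column, row] in pixels, amid what is visible of it).
- models.masks_of(camera, target): "mask" (400x640 bool, what is visible of it) and "point" ([column, row] in pixels, amid what is visible of it).
The state is a dict: "time": time; "qpos": joint angles; "qd": joint speeds; "tau": joint torques, N m; "tcp_pos": TCP position; "eef_rot": TCP orientation; "contact_force": force on the tool from outside, world axes, zero at the start; "wrist_torque": the same for the moment, N m; "width": finger opening in m.
Only numpy, scipy, OpenCV 4.12 (cv2) and the standard library are available. Lean on these libraries where they do the work, as an engineer would, in place of code of your own. Each camera call takes 0.05 s, during which the arm holds its last target.

## Working session

There is one attempt and no reset: what is moved stays moved. The work goes in short steps, each a Python script; the robot and the scene stay as the last script left them, time stands still between calls to the robot, and variables do not carry over. Pictures are saved under pics/ and viewed, and the job is handed in when it is done.

```bash
ls; mkdir -p pics
python3 - <<'E'
from station import ctrl, get_state, vision
import cv2
print(get_state()); print(ctrl.pinch_z)
for n in ("side","top","wrist"):
    p,d=vision.grab_frame(n); cv2.imwrite(f"pics/{n}0.png",p)
    print(n,vision.camera_info(n))
E
```

```text
pics
{'time': 0.0, 'qpos': array([ 1.35549019,  0.50831054, -0.23749194,  1.5011266 ,  0.12568607,
        1.14888985, -0.1547822 ]), 'qd': array([ 0.00139945, -0.00168398,  0.00103922, -0.00025959, -0.00302953,
       -0.00094752,  0.00143958]), 'tau': array([ 5.28013516e-04, -6.20586133e+01, -2.18593620e+00, -2.49646425e+01,
        1.28707319e-02,  1.20533758e-02,  2.67709417e-06]), 'tcp_pos': array([ 0.19683913, -0.59267091,  0.23044763]), 'eef_rot': array([-8.60024220e-04,  9.87162612e-01,  1.59716036e-01, -1.58239896e-04]), 'contact_force': array([ 0.75870677, -0.09415361, -0.30959004]), 'wrist_torque': array([ 0.0019348 ,  0.03235853, -0.00340658]), 'width': 0.08561983176297326}
-0.0187
side {'mtx': array([[371.10174375,   0.        , 320.92855125],
       [  0.        , 371.10174375, 198.17857357],
       [  0.        ,   0.        ,   1.        ]]), 'R': array([[-0.92080123, -0.38976617, -0.01440221],
       [-0.25874584,  0.63806974, -0.72520176],
       [ 0.29184873, -0.66404016, -0.68838578]]), 't': array([0.5124565 , 0.30915739, 0.90787842])}
top {'mtx': array([[429.8541
[... 165 characters left out ...]
-0.99856098, -0.00626995],
       [-0.97798967, -0.05089247, -0.2023516 ],
       [ 0.20174132,  0.01690924, -0.97929287]]), 't': array([-0.03215246,  0.58641481,  1.57359293])}
wrist {'mtx': array([[283.7633863 ,   0.        , 314.835767  ],
       [  0.        , 283.7633863 , 201.14231876],
       [  0.        ,   0.        ,   1.        ]]), 'hand_eye': array([[ 2.64088241e-04, -9.49917890e-01, -3.12499492e-01,
         7.99847902e-02],
       [ 9.99999406e-01,  5.81396271e-04, -9.22211531e-04,
        -5.13405194e-04],
       [ 1.05771127e-03, -3.12499063e-01,  9.49917479e-01,
        -1.44048818e-01],
       [ 0.00000000e+00,  0.00000000e+00,  0.00000000e+00,
         1.00000000e+00]])}
```

View pics/side0.png

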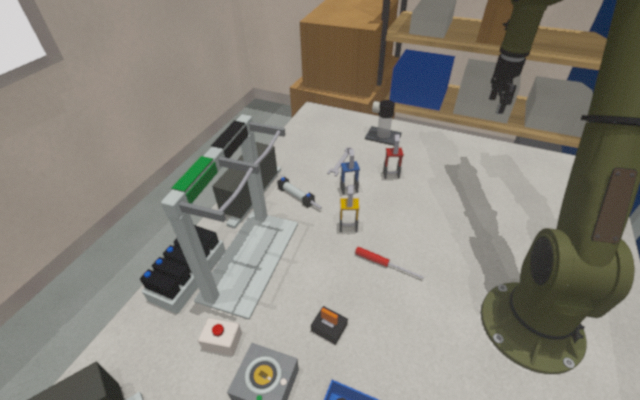

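View pics/top0.png

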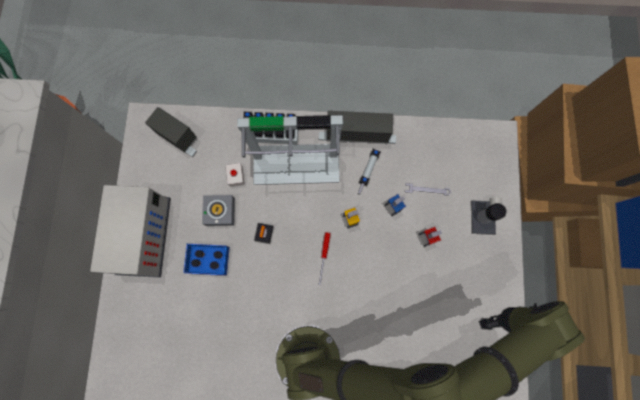

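View pics/wrist0.png

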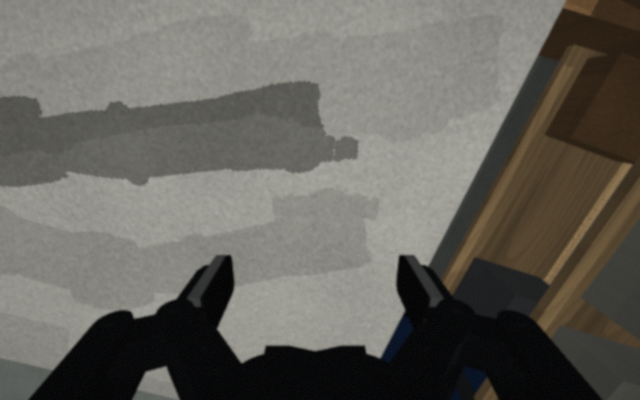

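```bash
cat > h.py <<'E'
import numpy as np, cv2
from station import ctrl, get_state, vision, ticket, models
from scipy.spatial.transform import Rotation as Ro
def quat(R):
    q=Ro.from_matrix(R).as_quat(); return np.array([q[3],q[0],q[1],q[2]])
def mat(q): return Ro.from_quat([q[1],q[2],q[3],q[0]]).as_matrix()
def campose(n,st=None):
    "R_wc,t_wc camera->world"
    i=vision.camera_info(n)
    if n!="wrist": return i["mtx"],i["R"].T,-i["R"].T@i["t"]
    st=st or get_state(); H=i["hand_eye"]; R=mat(st["eef_rot"])
    return i["mtx"],R@H[:3,:3],R@H[:3,3]+st["tcp_pos"]
def grab(n):
    st=get_state(); p,d=vision.grab_frame(n); return p,d,campose(n,st)
def cloud(d,cam):
    K,R,t=cam; v,u=np.mgrid[0:400,0:640]
    P=np.stack([(u-K[0,2])/K[0,0]*d,(v-K[1,2])/K[1,1]*d,d],-1)
    W=P@R.T+t; W[d<=0]=np.nan; return W
def ray(px,cam,z):
    K,R,t=cam; v=R@np.array([(px[0]-K[0,2])/K[0,0],(px[1]-K[1,2])/K[1,1],1]); s=(z-t[2])/v[2]; return t+s*v
def proj(X,cam):
    K,R,t=cam; c=(np.atleast_2d(X)-t)@R; return c[:,:2]/c[:,2:]*[K[0,0],K[1,1]]+K[:2,2]
def tool(yaw,lean,flip=False):
    "tool z leans forward along yaw by lean from vertical-down; y horizontal"
    f=np.array([np.cos(yaw),np.sin(yaw),0]); z=np.sin(lean)*f-np.cos(lean)*np.array([0,0,1])
    y=np.array([-f[1],f[0],0])*(1 if flip else -1); x=np.cross(y,z)
    return np.stack([x,y,z],1)
E
python3 - <<'E'
from h import *
T=["weight_blue","weight_yellow","weight_red","key","key_rest","switch","frame","screwdriver","wrench","air_cylinder","stop_box"]
for n in ("top","side"):
    p,d,cam=grab(n); W=cloud(d,cam); np.save(f"pics/W{n}.npy",W)
    for t in T:
        m=models.masks_of(n,t)
        for r in m[:2]:
            q=W[r["mask"]]; q=q[~np.isnan(q[:,0])]
            print(n,t,round(r["p"],2),np.round(r["point"]),r["mask"].sum(),"med",np.round(np.median(q,0),3),"lo",np.round(np.percentile(q,3,0),3),"hi",np.round(np.percentile(q,97,0),3))
E
```

```text
top weight_blue 0.55 [394. 203.] 237 med [ 0.576 -0.294  0.107] lo [ 0.549 -0.323  0.003] hi [ 0.608 -0.269  0.17 ]
top weight_yellow 0.65 [399. 205.] 238 med [ 0.576 -0.293  0.107] lo [ 0.549 -0.323  0.015] hi [ 0.605 -0.268  0.17 ]
top weight_yellow 0.47 [349. 215.] 240 med [ 0.519 -0.131  0.107] lo [ 0.493 -0.156  0.001] hi [ 0.552 -0.105  0.17 ]
top weight_red 0.71 [433. 235.] 260 med [ 0.465 -0.424  0.106] lo [ 0.44  -0.467 -0.003] hi [ 0.503 -0.401  0.17 ]
top key 0.55 [348. 216.] 244 med [ 0.518 -0.131  0.106] lo [ 0.493 -0.157 -0.   ] hi [ 0.552 -0.106  0.17 ]
top key 0.52 [260. 232.] 50 med [0.453 0.194 0.069] lo [0.437 0.188 0.036] hi [0.469 0.202 0.079]
top key_rest 0.62 [265. 237.] 271 med [0.452 0.194 0.033] lo [0.419 0.166 0.006] hi [0.486 0.229 0.042]
top switch 0.84 [221. 209.] 1028 med [0.526 0.369 0.063] lo [0.474 0.319 0.004] hi [0.583 0.428 0.071]
top frame 0.59 [292. 154.] 5145 med [0.748 0.095 0.019] lo [ 0.664 -0.064  0.006] hi [0.808 0.25  0.378]
top screwdriver 0.65 [325. 245.] 196 med [ 0.421 -0.043  0.022] lo [ 0.373 -0.059 -0.002] hi [ 0.465 -0.029  0.031]
[... 1301 characters left out ...]
 [ 0.608 -0.265  0.163]
side frame 0.56 [236. 232.] 11952 med [0.749 0.131 0.13 ] lo [ 0.662 -0.06   0.008] hi [0.804 0.259 0.374]
side screwdriver 0.76 [376. 258.] 365 med [ 0.409 -0.034  0.02 ] lo [ 0.287 -0.051  0.008] hi [ 0.463 -0.026  0.026]
side screwdriver 0.74 [346. 169.] 448 med [ 0.574 -0.288  0.101] lo [ 0.548 -0.319  0.009] hi [ 0.608 -0.265  0.164]
side wrench 0.46 [337. 161.] 201 med [ 0.661 -0.399  0.005] lo [ 0.593 -0.521 -0.004] hi [ 0.679 -0.305  0.145]
side air_cylinder 0.98 [299. 194.] 466 med [ 0.722 -0.191  0.027] lo [ 0.646 -0.226  0.003] hi [ 0.803 -0.161  0.04 ]
side stop_box 0.64 [221. 338.] 1222 med [0.666 0.335 0.048] lo [0.633 0.297 0.007] hi [0.71  0.361 0.063]
```

Run:
```python
from h import *
A=np.concatenate([np.load(f"pics/W{n}.npy").reshape(-1,3) for n in ("top","side")]); A=A[~np.isnan(A[:,0])]
def sel(c,r,z0,z1):
    return A[(abs(A[:,0]-c[0])<r)&(abs(A[:,1]-c[1])<r)&(A[:,2]>z0)&(A[:,2]<z1)]
def rect(q,s=""):
    r=cv2.minAreaRect((q[:,:2]*1000).astype(np.float32)); print(s,len(q),"c",np.round(r[0],1),"size",np.round(r[1],1),"ang",round(r[2],1)); 
q=sel((.75,.1),.25,.362,.385); rect(q,"beam"); 
d=q[:,:2]-q[:,:2].mean(0); print("pca",np.degrees(np.arctan2(*np.linalg.svd(d,full_matrices=False)[2][0])))
rect(sel((.73,.1),.19,.008,.017),"plate")
bars=sel((.68,.1),.2,.33,.365); bars=bars[bars[:,0]<.73]; rect(bars,"bars/arms")
for nm,c in dict(b=(.576,-.294),y=(.519,-.131),r=(.465,-.424)).items():
    rect(sel(c,.05,.098,.112),nm+" slab"); rect(sel(c,.05,.145,.18),nm+" hook"); rect(sel(c,.05,.02,.05),nm+" feet")
rect(sel((.526,.37),.08,.055,.068),"switch")
rect(sel((.453,.194),.06,.028,.038),"rest");rect(sel((.453,.194),.06,.06,.08),"key")
# crops
for nm,(n,x,y) in dict(w=("top",390,215),w2=("side",370,175),s=("top",240,215),s2=("side",280,340)).items():
    im=cv2.imread(f"pics/{n}0.png")[max(0,y-60):y+60,x-75:x+75]; cv2.imwrite(f"pics/c_{nm}.png",cv2.resize(im,None,fx=2.6,fy=2.4,interpolation=cv2.INTER_CUBIC)) 
ims=[cv2.resize(cv2.imread(f"pics/c_{k}.png"),(390,290)) for k in ("w","w2","s","s2")]
cv2.imwrite("pics/crops.png",np.vstack([np.hstack(ims[:2]),np.hstack(ims[2:])]))
```

```text
beam 3128 c [726.6  90.8] size [126.4 336.8] ang 4.7
pca -4.359293246927627
plate 7347 c [715.2  99.7] size [349.5 378. ] ang 0.1
bars/arms 1617 c [695.2  88. ] size [ 78.4 314. ] ang 1.8
b slab 274 c [ 579.8 -295.4] size [56.6 45.8] ang 32.4
b hook 95 c [ 580.1 -295.7] size [14.3 40.7] ang 34.0
b feet 98 c [ 578.3 -293.3] size [56.8 43.7] ang 35.2
y slab 321 c [ 522.3 -132. ] size [56.4 45.8] ang 22.5
y hook 109 c [ 522.8 -132.1] size [14.2 38.7] ang 23.0
y feet 78 c [ 521.9 -130.4] size [55.8 42.6] ang 20.3
r slab 263 c [ 467.  -425.9] size [55.9 46.7] ang 25.3
r hook 92 c [ 467.9 -427.2] size [14.1 38.3] ang 26.1
r feet 87 c [ 467.7 -424. ] size [56.1 46.9] ang 28.3
switch 3328 c [529.1 374.6] size [111.9 111.7] ang 3.6
rest 708 c [453.3 196.9] size [62.2 71.1] ang 82.6
key 137 c [452.5 197.2] size [11.1 41.2] ang 81.3
```

View pics/crops.png

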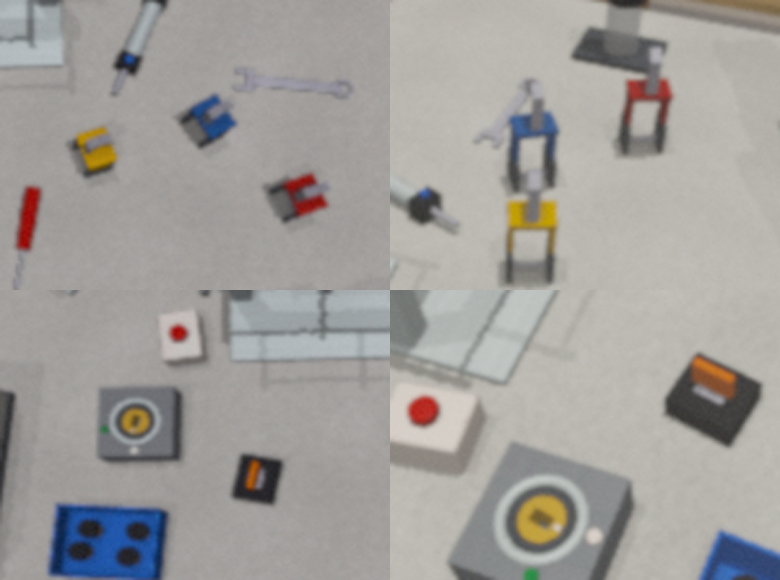

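Run:
```python
from h import *
A=np.concatenate([np.load(f"pics/W{n}.npy").reshape(-1,3) for n in ("top","side")]); A=A[~np.isnan(A[:,0])]
def sel(c,r,z0,z1):
    return A[(abs(A[:,0]-c[0])<r)&(abs(A[:,1]-c[1])<r)&(A[:,2]>z0)&(A[:,2]<z1)]
for nm,c,a in (("b",(.580,-.2955),-56.5),("y",(.5225,-.132),-67.5),("r",(.4675,-.4265),-64.3)):
    x=np.array([np.cos(np.radians(a)),np.sin(np.radians(a))])
    for z0,z1 in((.111,.125),(.125,.14),(.14,.155),(.155,.18)):
        q=sel(c,.06,z0,z1); s=(q[:,:2]-c)@x*1000; print(nm,z0,len(q),np.round(np.sort(s))[:: max(1,len(s)//8)])
for n in("top","side"): print(n,campose(n)[2])
q=sel((.75,.1),.25,.365,.385)
# frame in axes rotated
for a in(4.36,):
    c,s=np.cos(np.radians(a)),np.sin(np.radians(a)); 
    for sg in(1,-1):
        ex=np.array([c,sg*s]);ey=np.array([-sg*s,c])
        print(sg,np.percentile(q[:,:2]@ex,[1,5,50,95,99]),np.percentile(q[:,:2]@ey,[1,5,50,95,99]))
```

```text
b 0.111 36 [-24. -19. -17. -16. -15. -14.  -7.   5.  13.]
b 0.125 22 [-18. -17. -17. -16. -16. -16. -16. -15. -15. -14. -14.]
b 0.14 30 [-18. -18. -17. -16. -16. -15. -15. -14. -12.  16.]
b 0.155 78 [-20. -14. -12.  -8.  -5.  -4.   1.   7.  14.]
y 0.111 38 [-20. -16. -16. -15. -15. -14. -11.   1.  10.  19.]
y 0.125 21 [-17. -17. -16. -16. -16. -16. -16. -15. -14. -13. -12.]
y 0.14 28 [-19. -17. -17. -16. -15. -15. -15. -14.  17.  20.]
y 0.155 89 [-17. -14. -10.  -8.  -4.  -0.   4.  12.  19.]
r 0.111 35 [-21. -18. -17. -16. -16. -14. -13.   2.  10.]
r 0.125 24 [-19. -18. -17. -16. -15. -15. -14. -13.]
r 0.14 27 [-18. -17. -17. -17. -15. -15. -14. -11.  17.]
r 0.155 73 [-18. -14. -12.  -7.  -4.  -2.   2.   8.  16.]
top [ 0.25776136 -0.02887037  1.65946871]
side [0.2869006  0.60534197 0.85655259]
1 [0.71948964 0.76104982 0.77396919 0.79069019 0.79298645] [-0.12625769 -0.11010481  0.06094476  0.18927911  0.2009083 ]
-1 [0.71130206 0.72879213 0.75715246 0.78850878 0.79620682] [-0.00812423  0.00931756  0.17740476  0.30470453  0.31640129]
```

```bash
cat >> h.py <<'E'
FY=np.radians(4.36); FO=np.array([.677,.089,0])
def fr(x,y,z): 
    c,s=np.cos(FY),np.sin(FY); return FO+np.array([c*x-s*y,s*x+c*y,z])/1000
WT=dict(b=(.5798,-.2955,-56.5),y=(.5225,-.132,-67.5),r=(.4675,-.4265,-64.3))
PZ=0.0187
def grip_tcp(o,yaw,lean,flip,gx=-15,gz=34):
    "TCP pose so that grasp point is at weight (gx,0,gz) mm for weight origin o, yaw"
    R=tool(yaw,lean,flip); f=np.array([np.cos(yaw),np.sin(yaw),0])
    g=np.asarray(o)+f*gx/1000+np.array([0,0,gz/1000]); return g+R[:,2]*PZ, quat(R)
E
python3 - <<'E'
from h import *
for flip in (0,1):
  for L in (45,50,55):
    l=np.radians(L)
    for k,(x,y,a) in WT.items():
        for back in (0,.1):
            p,q=grip_tcp([x,y,0],np.radians(a),l,flip); p=p-back*mat(q)[:,2]
            s=ctrl.ik(p,q); print(flip,L,k,back,None if s is None else np.round(s,2))
    for y in(75,-75):
      for z,xx in((187,0),(220,-60),(41,0),(75,-60)):
        p,q=grip_tcp(fr(xx,y,z),FY,l,flip); s=ctrl.ik(p,q); print(flip,L,"bar",y,z,None if s is None else np.round(s,2))
E
```

```text
0 45 b 0 [ 0.29  0.79 -0.24  2.26  2.11  0.86  1.83]
0 45 b 0.1 [-0.11  0.61  0.16  2.35  2.03  0.61  1.75]
0 45 y 0 [-0.4   0.79  0.16  2.28  1.6   0.67  1.67]
0 45 y 0.1 [-1.12  1.02  1.22  2.28 -0.69  0.25 -2.33]
0 45 r 0 [ 0.73  0.81 -0.44  2.36  2.25  0.99  1.87]
0 45 r 0.1 [ 0.61  0.61 -0.44  2.47  2.08  0.93  1.87]
0 45 bar 75 187 [-0.5   0.4   0.15  2.14  2.37  0.22  2.09]
0 45 bar 75 220 [-0.71  0.29  0.35  2.24  2.26  0.18  2.16]
0 45 bar 75 41 [-0.1   0.72 -0.44  2.26  2.44  0.74  2.08]
0 45 bar 75 75 [-0.14  0.61 -0.44  2.39  2.42  0.76  2.01]
0 45 bar -75 187 [ 0.27  0.4  -0.44  2.17  2.46  0.25  2.32]
0 45 bar -75 220 [ 0.31  0.27 -0.44  2.26  2.53  0.18  2.22]
0 45 bar -75 41 [ 0.37  0.75 -0.63  2.29  2.63  0.7   2.25]
0 45 bar -75 75 [ 0.5   0.7  -0.83  2.42  2.52  0.77  2.34]
0 50 b 0 [ 0.38  0.86 -0.44  2.29  2.11  1.12  1.82]
0 50 b 0.1 [ 0.1   0.67 -0.24  2.4   1.97  0.97  1.74]
0 50 y 0 [-0.32  0.83 -0.04  2.29  1.6   0.9   1.6 ]
0 50 y 0.1 [ 0.19  1.03 -1.23  2.27  1.36  1.85  1.62]
0 50 r 0 [ 0.82  0.91 -0.63  2.4   2.24  1.27  1.9 ]
0 50 r 0.1 None
0 50 bar 75
[... 2711 characters left out ...]
  1.15 -0.55]
1 55 b 0 [ 0.17  0.89 -0.17  2.33  2.2   1.1  -1.54]
1 55 b 0.1 [-0.16  0.75  0.07  2.45  2.1   0.94 -1.66]
1 55 y 0 [-0.4   0.88  0.03  2.3   1.61  0.94 -1.62]
1 55 y 0.1 [-0.19  0.81 -0.58  2.28  1.36  1.39 -1.52]
1 55 r 0 [ 0.47  0.9  -0.14  2.44  2.42  1.18 -1.62]
1 55 r 0.1 None
1 55 bar 75 187 [ 0.35  0.72 -1.23  2.27  2.11  1.11 -0.58]
1 55 bar 75 220 [ 0.36  0.54 -1.22  2.37  2.04  1.02 -0.67]
1 55 bar 75 41 [ 0.28  1.15 -1.23  2.36  2.38  1.51 -0.62]
1 55 bar 75 75 None
1 55 bar -75 187 [ 0.73  0.7  -1.22  2.31  2.31  0.84 -0.5 ]
1 55 bar -75 220 [ 0.81  0.52 -1.22  2.4   2.34  0.72 -0.65]
1 55 bar -75 41 [ 0.66  1.15 -1.23  2.4   2.54  1.28 -0.45]
1 55 bar -75 75 None
```

```bash
cat >> h.py <<'E'
L=np.radians(48)
def st(s=""):
    g=get_state(); print(s,"t%.1f"%g["time"],"q",np.round(g["qpos"],2),"tcp",np.round(g["tcp_pos"],4),"F",np.round(g["contact_force"],1),"w%.4f"%g["width"]); return g
E
python3 - <<'E'
from h import *
x,y,a=WT["y"]
for dz in (.2,.12,0):
    p,q=grip_tcp([x,y,dz],np.radians(a),L,1); print(dz,ctrl.ik(p,q))
g=get_state(); p0=g["tcp_pos"]; print(ctrl.ik(p0+[0,0,.1],g["eef_rot"]))
p,q=grip_tcp([x,y,.2],np.radians(a),L,1)
ctrl.movel(p0+[0,0,.1]); st()
ctrl.movep(p,q); st()
im,d,cam=grab("side"); cv2.imwrite("pics/s1.png",im)
im,d,cam=grab("wrist"); cv2.imwrite("pics/w1.png",im)
E
```

```text
0.2 [ 0.18490709  0.46178048 -0.71784884  2.14894355  1.24854992  1.26314559
 -0.92979074]
0.12 [-0.1561235   0.54916473 -0.24340043  2.23238442  1.34488662  1.0019797
 -1.11906968]
0 [-0.41161539  0.8159873   0.13243956  2.29072597  1.60723704  0.73942372
 -1.52294381]
[ 1.35441903  0.4529016  -0.24305682  1.31801908  0.10738332  1.38338415
 -0.13502342]
 t2.2 q [ 1.35  0.45 -0.24  1.32  0.11  1.38 -0.13] tcp [ 0.1969 -0.5927  0.3303] F [ 0.  -0.9 -0.6] w0.0853
 t4.3 q [ 0.32  0.52 -0.93  2.15  1.28  1.39 -0.96] tcp [ 0.5218 -0.1323  0.2215] F [ 0.6 -0.2 -0.2] w0.0856
```

View pics/s1.png

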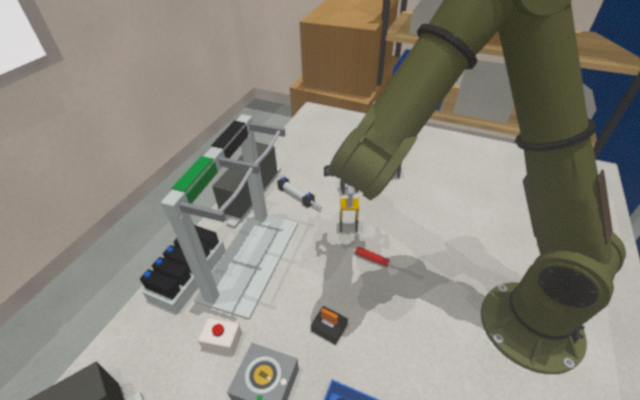

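View pics/w1.png

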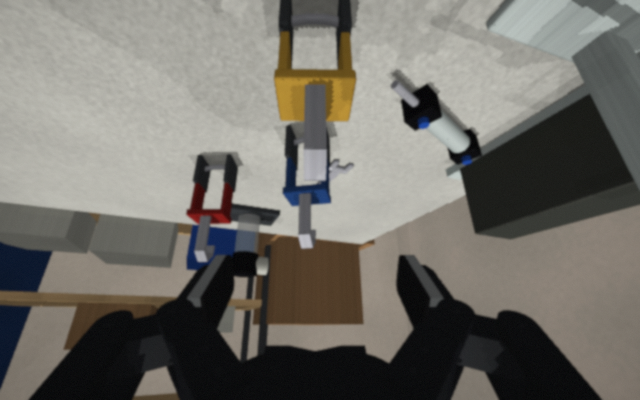

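Run:
```python
from h import *
x,y,a=WT["y"]
for dz,s in ((.1,.2),(0.001,.12)):
    p,q=grip_tcp([x,y,dz],np.radians(a),L,1,gx=-14); ctrl.movel(p,q,max_speed=s); st(dz)
im,d,cam=grab("wrist"); cv2.imwrite("pics/w2.png",im)
ctrl.close_gripper(60); st("closed")
im,d,cam=grab("wrist"); cv2.imwrite("pics/w3.png",im)
```

```text
0.1 t5.0 q [ 0.23  0.72 -0.85  2.24  1.43  1.4  -1.23] tcp [ 0.5226 -0.1319  0.1218] F [-0.  -0.3  0.2] w0.0853
0.001 t6.0 q [ 0.17  0.93 -0.77  2.28  1.58  1.43 -1.46] tcp [ 0.5227 -0.1319  0.0232] F [ 0.2  0.2 -0.5] w0.0852
closed t6.4 q [ 0.17  0.93 -0.77  2.28  1.58  1.43 -1.46] tcp [ 0.5227 -0.1319  0.0234] F [-0.9  2.   6.9] w0.0551
```

View pics/w3.png

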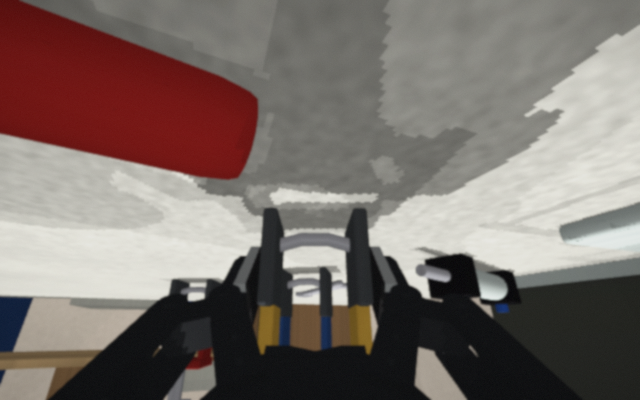

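Run:
```python
from h import *
x,y,a=WT["y"]
p,q=grip_tcp([x,y,.06],np.radians(a),L,1,gx=-14); ctrl.movel(p,q,max_speed=.1); st("lift")
p,q=grip_tcp([x,y,.2],np.radians(a),L,1,gx=-14); ctrl.movel(p,q,max_speed=.2); st("lift2")
p,q=grip_tcp([.53,.03,.225],np.radians(-30),L,1,gx=-14); ctrl.movep(p,q); st("mid")
p,q=grip_tcp(fr(-80,75,225),FY,L,1,gx=-14); ctrl.movep(p,q); st("pre")
for n in("side","top","wrist"):
    im,d,cam=grab(n); cv2.imwrite(f"pics/{n}4.png",im); np.save(f"pics/d{n}4.npy",d)
```

```text
lift t7.2 q [ 0.2   0.8  -0.82  2.27  1.49  1.41 -1.33] tcp [ 0.5223 -0.132   0.0812] F [ 0.6  0.4 -1.1] w0.0550
lift2 t8.1 q [ 0.31  0.52 -0.92  2.15  1.28  1.38 -0.96] tcp [ 0.522  -0.1322  0.2205] F [ 0.3 -0.8 -1.4] w0.0548
mid t8.8 q [ 0.28  0.39 -1.14  2.33  1.46  1.16 -0.79] tcp [0.5296 0.0296 0.2458] F [-0.3 -0.6 -2. ] w0.0546
pre t9.3 q [ 0.42  0.46 -1.24  2.3   1.81  0.84 -0.48] tcp [0.5915 0.1553 0.2453] F [ 0.  -0.3 -2. ] w0.0550
```

View pics/side4.png

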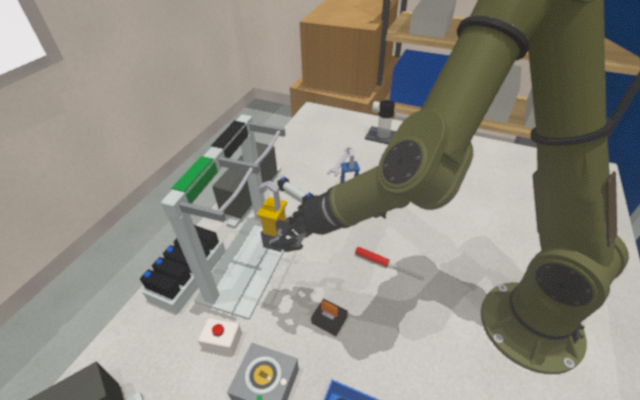

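View pics/top4.png

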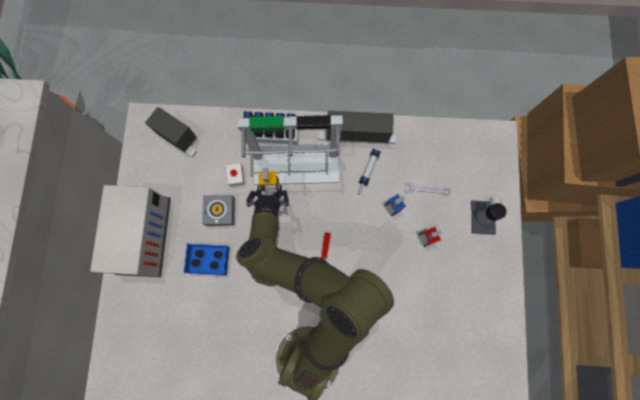

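```bash
cat >> h.py <<'E'
def tofr(W):
    c,s=np.cos(FY),np.sin(FY); P=W-FO; return np.stack([c*P[...,0]+s*P[...,1],-s*P[...,0]+c*P[...,1],P[...,2]],-1)*1000
def frcloud():
    out=[]
    for n in ("top","side"):
        p,d,cam=grab(n); W=cloud(d,cam).reshape(-1,3); out.append(tofr(W[~np.isnan(W[:,0])]))
    return out
def box(F,x,y,z): return F[(F[:,0]>x[0])&(F[:,0]<x[1])&(F[:,1]>y[0])&(F[:,1]<y[1])&(F[:,2]>z[0])&(F[:,2]<z[1])]
def rep(q,s): 
    print(s,len(q), *( [np.round(np.percentile(q,k,0),1) for k in (3,50,97)] if len(q)>3 else []))
E
python3 - <<'E'
from h import *
import numpy as np
A=[np.load(f"pics/W{n}.npy").reshape(-1,3) for n in("top","side")]; A=[tofr(a[~np.isnan(a[:,0])]) for a in A]
for nm,F in zip(("top","side"),A):
    for y in ((15,45),(60,90),(105,135),(-45,-15),(-90,-60),(-135,-105)): rep(box(F,(-14,14),y,(325,370)),f"{nm} bar{y}")
    rep(box(F,(60,130),(-170,170),(364,380)),nm+" beam"); rep(box(F,(-60,40),(-180,180),(8,18)),nm+" plate")
for nm,F in zip(("top","side"),frcloud()):
    rep(box(F,(-120,-40),(40,110),(372,410)),nm+" crown"); rep(box(F,(-120,-40),(40,110),(320,340)),nm+" slab")
E
```

```text
top bar(15, 45) 22 [ -3.8  16.4 349.8] [  0.   32.6 354.2] [  3.1  42.4 358.6]
top bar(60, 90) 18 [ -3.   61.4 345.7] [ -0.6  74.3 349.7] [  2.7  87.  354.9]
top bar(105, 135) 19 [ -3.4 106.2 348.7] [  0.4 119.5 354.9] [  2.2 133.9 358. ]
top bar(-45, -15) 30 [ -2.5 -43.5 349. ] [ 1.000e-01 -2.940e+01  3.521e+02] [  5.5 -15.1 360.5]
top bar(-90, -60) 24 [ -2.3 -88.1 343.9] [  0.8 -76.9 348. ] [  5.5 -62.6 352.6]
top bar(-135, -105) 20 [  -2.1 -132.5  348.6] [   1.1 -121.4  353.1] [   4.3 -107.1  357.6]
top beam 1084 [  77.6 -157.2  365.2] [ 92.8  -0.9 374. ] [109.9 154.6 379.4]
top plate 1030 [ -30.2 -160.3    8.4] [ 8.9  4.9 12.9] [ 37.7 159.2  17.4]
side bar(15, 45) 48 [ -3.2  16.  347.4] [ -0.8  30.7 351.1] [  3.8  44.4 354.2]
side bar(60, 90) 50 [ -3.4  60.9 342.3] [ -1.2  75.2 346.6] [  3.6  89.1 349.2]
side bar(105, 135) 49 [ -3.7 105.8 347.7] [ -1.6 120.7 351.5] [  2.2 133.7 355. ]
side bar(-45, -15) 32 [ -3.3 -44.5 347.2] [ -0.8 -30.4 351.7] [  3.7 -16.9 354.7]
side bar(-90, -60) 30 [ -2.7 -89.8 342.4] [ -0.8 -76.5 346.7] [  3.8 -62.5 348.8]
side bar(-135, -105) 32 [  -3.1 -132.5  347.2] [ 1.000e-01 -1.184e+02  3.504e+02] [   3.8 -105.9  353.5]
side beam 1677 [  79.1 -151.1  364.8] [ 91.2  38.7 372.5] [109.6 160.6 375.2]
side plate 2032 [ -17.6 -155.2    8.4] [10.2 28.8 10.8] [ 38.  160.1  13.6]
top crown 57 [-93.2  68.9 374.7] [-79.3  75.3 389.4] [-60.4  82.5 396.5]
top slab 191 [-98.6  48.1 324.1] [-79.1  67.7 329.4] [-55.3 102.2 334.7]
side crown 157 [-94.   69.4 372.8] [-81.5  79.  385. ] [-59.7  83.7 392.6]
side slab 446 [-99.1  50.8 321.4] [-78.3  83.3 327.6] [-57.3 104.  333.9]
```

```bash
cat >> h.py <<'E'
def lower(fy,z0,z1,gx,step=1.5,x=0,thr=1.2,lean=None):
    f0=get_state()["contact_force"][2]
    z=z0
    while z>z1:
        z-=step; p,q=grip_tcp(fr(x,fy,z),FY,lean or L,1,gx=gx); ctrl.movel(p,q,max_speed=.03)
        f=get_state()["contact_force"]; print("z",z,np.round(f,1))
        if f[2]-f0>thr: break
    return z
E
python3 - <<'E'
from h import *
p,q=grip_tcp(fr(-1.5,75,225),FY,L,1,gx=-14); ctrl.movel(p,q,max_speed=.08); st("over")
p,q=grip_tcp(fr(-1.5,75,195),FY,L,1,gx=-14); ctrl.movel(p,q,max_speed=.06); st("low")
z=lower(75,195,184,-14,x=-1.5); st("contact")
for n in("side","wrist"):
    im,d,cam=grab(n); cv2.imwrite(f"pics/{n}5.png",im)
im=cv2.imread("pics/side5.png")[130:300,150:370]; cv2.imwrite("pics/side5c.png",cv2.resize(im,None,fx=3,fy=3,interpolation=cv2.INTER_CUBIC))
for nm,F in zip(("top","side"),frcloud()):
    rep(box(F,(-50,40),(60,90),(352,370)),nm+" crown")
E
```

```text
over t10.7 q [ 0.39  0.55 -1.17  2.13  1.8   0.82 -0.32] tcp [0.6692 0.1639 0.2464] F [ 0.1  0.8 -1.4] w0.0550
low t11.4 q [ 0.36  0.61 -1.15  2.17  1.89  0.88 -0.41] tcp [0.6697 0.1639 0.2166] F [ 0.1  0.4 -2.2] w0.0550
z 193.5 [-0.3 -0.9 -0.9]
contact t11.6 q [ 0.36  0.62 -1.15  2.17  1.9   0.88 -0.41] tcp [0.6698 0.1637 0.2153] F [-0.3 -0.9 -0.9] w0.0548
top crown 49 [-15.2  69.7 352.5] [-1.000e-01  7.660e+01  3.584e+02] [ 16.8  83.3 364.8]
side crown 83 [-12.1  69.3 352.6] [ -2.1  78.2 356.6] [ 13.8  83.4 361.4]
```

View pics/side5c.png

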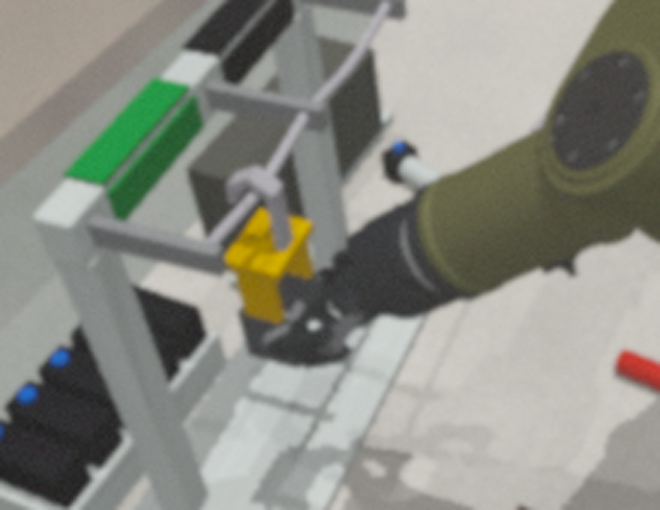

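Run:
```python
from h import *
z=lower(75,193.5,183.5,-14,x=-1.5,thr=3); st("contact")
```

```text
z 192.0 [-0.6 -0.8 -2.3]
z 190.5 [-0.2  0.6 -1.3]
z 189.0 [ 0.1  0.3 -2.6]
z 187.5 [-1.1 -0.4  2.7]
contact t12.8 q [ 0.35  0.63 -1.15  2.18  1.92  0.89 -0.43] tcp [0.6701 0.1639 0.2097] F [-1.1 -0.4  2.7] w0.0549
```

Run:
```python
from h import *
ctrl.ungrasp(); st("open")
p,q=grip_tcp(fr(-60,75,188),FY,L,1,gx=-14); ctrl.movel(p,q,max_speed=.08); st("back")
p,q=grip_tcp(fr(-130,75,215),FY,L,1,gx=-14); 
try: ctrl.movel(p,q,max_speed=.15)
except ctrl.Unreachable as e: print("unr",e)
st("back2")
F=frcloud()
for nm,f in zip(("top","side"),F):
    rep(box(f,(-40,40),(40,110),(352,380)),nm+" crown"); rep(box(f,(-50,40),(40,110),(286,297)),nm+" slab"); rep(box(f,(-50,40),(40,110),(190,235)),nm+" feet")
im,d,cam=grab("side"); cv2.imwrite("pics/side6c.png",cv2.resize(im[130:300,150:370],None,fx=3,fy=3,interpolation=cv2.INTER_CUBIC))
im,d,cam=grab("wrist"); cv2.imwrite("pics/wrist6.png",im)
```

```text
open t13.2 q [ 0.35  0.63 -1.15  2.18  1.92  0.89 -0.43] tcp [0.6697 0.1636 0.2089] F [ 0.3 -0.4 -0.1] w0.0854
back t14.1 q [ 0.36  0.57 -1.2   2.31  1.92  0.93 -0.55] tcp [0.6118 0.1592 0.2097] F [-0.5  0.1 -0.5] w0.0851
back2 t14.8 q [ 0.42  0.41 -1.29  2.41  1.83  0.87 -0.61] tcp [0.5423 0.1537 0.2368] F [ 0.5  0.3 -0.9] w0.0851
top crown 40 [-13.4  45.  352.2] [ -0.5  76.8 354.5] [ 10.  108.1 359.5]
top slab 136 [-21.5  48.8 287.6] [ -4.7  71.2 292.5] [ 13.2 104.4 296.3]
top feet 59 [-22.1  48.9 195.6] [ -4.2  78.3 207.2] [ 12.8 102.3 232. ]
side crown 30 [ -6.2  69.1 352.1] [-2.000e-01  7.560e+01  3.538e+02] [  6.3  83.  355.5]
side slab 353 [-21.2  51.9 287.3] [ -0.7  83.4 290.5] [ 20.7 103.9 293.5]
side feet 446 [-21.2  53.4 192.1] [ -3.8 100.8 213.2] [ 19.2 105.2 234.2]
```

View pics/side6c.png

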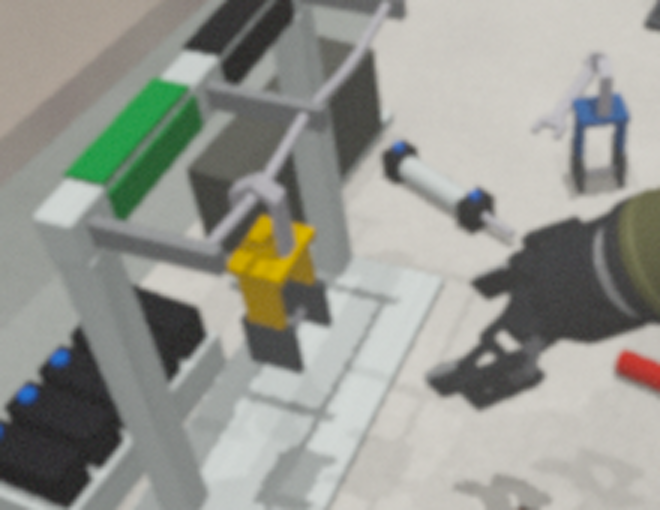

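View pics/wrist6.png

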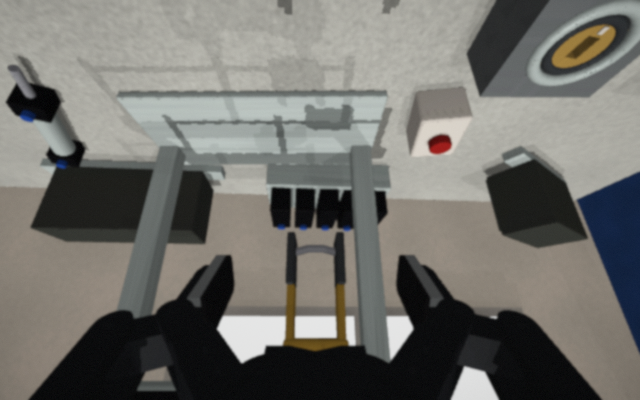

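Run:
```python
from h import *
p,q=grip_tcp([.5,.0,.225],np.radians(-30),L,1,gx=-14); ctrl.movep(p,q); st("mid")
x,y,a=WT["b"]
p,q=grip_tcp([x,y,.2],np.radians(a),L,1,gx=-14); ctrl.movep(p,q); st("pre")
im,d,cam=grab("wrist"); cv2.imwrite("pics/wrist7.png",im)
r=models.masks_of("wrist","weight_blue"); print([(round(k["p"],2),np.round(k["point"])) for k in r[:2]])
W=cloud(d,cam)[r[0]["mask"]]; W=W[~np.isnan(W[:,0])]
for z0,z1 in((.098,.112),(.15,.18)):
    w=W[(W[:,2]>z0)&(W[:,2]<z1)]; rr=cv2.minAreaRect((w[:,:2]*1000).astype(np.float32)); print(len(w),rr)
```

```text
mid t15.6 q [ 0.38  0.32 -1.18  2.41  1.47  1.09 -0.81] tcp [0.5006 0.0012 0.2464] F [-0.3  0.4 -0.5] w0.0852
pre t16.8 q [ 0.74  0.52 -0.92  2.14  1.63  1.06 -0.66] tcp [ 0.5803 -0.2933  0.2217] F [-0.3  0.3  0.5] w0.0854
[(0.89, array([309.,  90.]))]
3183 ((578.0829467773438, -296.7349548339844), (55.93758773803711, 43.8787956237793), 33.725555419921875)
971 ((573.5277099609375, -289.87249755859375), (13.84270191192627, 19.00054931640625), 32.60773468017578)
```

View pics/wrist7.png

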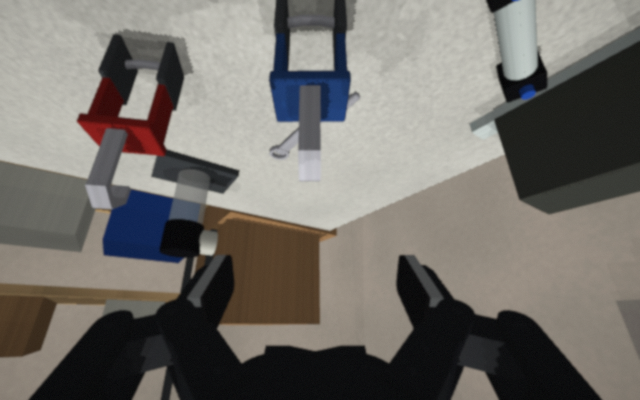

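Run:
```python
from h import *
x,y,a=.579,-.296,-56.5
for dz,s in ((.1,.2),(0.001,.12)):
    p,q=grip_tcp([x,y,dz],np.radians(a),L,1,gx=-14); ctrl.movel(p,q,max_speed=s)
st("down"); ctrl.close_gripper(60); st("closed")
for dz,s in ((.06,.1),(.2,.2)):
    p,q=grip_tcp([x,y,dz],np.radians(a),L,1,gx=-14); ctrl.movel(p,q,max_speed=s); 
st("up")
# chain pre pose; check reach
p,q=grip_tcp([.5,.0,.2],np.radians(-30),L,1,gx=-14); ctrl.movep(p,q); st("mid")
for xx,z in((-110,78),(-80,78),(-60,78),(0,78),(0,42),(-60,42),(-100,60)):
    p,q=grip_tcp(fr(xx,77,z),FY,L,1,gx=-14); s=ctrl.ik(p,q); print(xx,z,None if s is None else np.round(s,2))
im,d,cam=grab("side"); cv2.imwrite("pics/side8.png",im)
```

```text
down t18.5 q [ 0.61  0.94 -0.79  2.28  2.04  1.31 -1.12] tcp [ 0.5793 -0.2959  0.0233] F [-0.7 -0.2 -0.1] w0.0851
closed t18.9 q [ 0.61  0.94 -0.79  2.28  2.04  1.31 -1.12] tcp [ 0.5792 -0.2961  0.0236] F [-2.3  2.4  6.7] w0.0552
up t20.5 q [ 0.74  0.52 -0.91  2.14  1.63  1.05 -0.66] tcp [ 0.5783 -0.2961  0.2203] F [ 0.6  0.1 -2.1] w0.0550
mid t21.7 q [ 0.3   0.38 -1.13  2.45  1.53  1.13 -0.91] tcp [ 0.5003 -0.0008  0.2212] F [-0.7  1.1 -2. ] w0.0549
-110 78 None
-80 78 [ 0.16  0.79 -1.01  2.46  2.2   1.18 -0.88]
-60 78 [ 0.18  0.8  -1.01  2.42  2.21  1.14 -0.83]
0 78 [ 0.21  0.82 -0.99  2.27  2.21  1.04 -0.69]
0 42 [ 0.17  0.89 -0.92  2.29  2.3   1.08 -0.77]
-60 42 [ 0.13  0.87 -0.93  2.44  2.3   1.2  -0.9 ]
-100 60 None
```

View pics/side8.png

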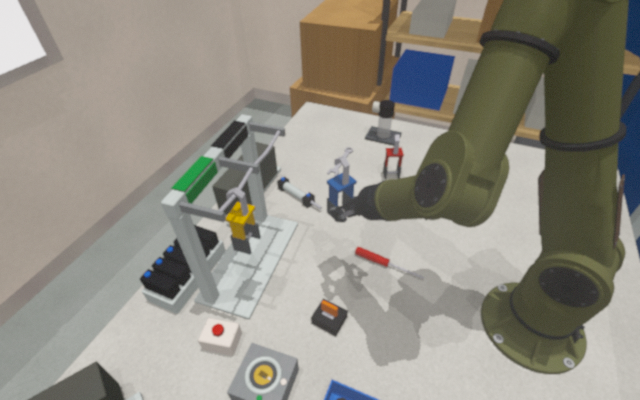

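Run:
```python
from h import *
p,q=grip_tcp(fr(-80,77,140),FY,L,1,gx=-14); 
s=ctrl.ik(p,q); print(s)
ctrl.movep(p,q); st("a")
p,q=grip_tcp(fr(-75,77,74),FY,L,1,gx=-14); ctrl.movel(p,q,max_speed=.1); st("pre")
for nm,f in zip(("top","side"),frcloud()):
    rep(box(f,(-110,-45),(40,110),(225,260)),nm+" crown"); rep(box(f,(-110,-45),(40,110),(172,184)),nm+" slab")
    rep(box(f,(-40,40),(40,110),(286,297)),nm+" yslab")
im,d,cam=grab("side"); cv2.imwrite("pics/side9c.png",cv2.resize(im[130:330,150:370],None,fx=3,fy=3,interpolation=cv2.INTER_CUBIC))
```

```text
[ 0.25705918  0.64847422 -1.12479938  2.40845399  2.05151523  1.04018297
 -0.73110011]
a t22.5 q [ 0.26  0.65 -1.12  2.41  2.05  1.04 -0.73] tcp [0.5912 0.1581 0.1611] F [ 0.2 -0.9 -3.1] w0.0551
pre t23.3 q [ 0.18  0.83 -1.06  2.45  2.19  1.21 -0.84] tcp [0.5964 0.1602 0.0961] F [-0.8  0.3 -2.1] w0.0549
top crown 44 [-88.8  71.8 228. ] [-75.4  77.9 239.3] [-55.9  85.  246.4]
top slab 142 [-94.1  52.7 173. ] [-72.9  73.9 178.9] [-50.8 106.  183.7]
top yslab 135 [-21.1  51.3 287.6] [ -6.9  71.5 292.1] [ 12.7 104.6 296.3]
side crown 115 [-89.1  71.5 226.4] [-75.6  81.4 235.2] [-55.3  86.2 243.2]
side slab 346 [-93.6  54.3 174.1] [-71.1  85.1 177.5] [-51.7 106.2 180.2]
side yslab 351 [-21.1  51.6 287.4] [ -0.4  83.6 290.5] [ 20.5 104.2 293.6]
```

View pics/side9c.png

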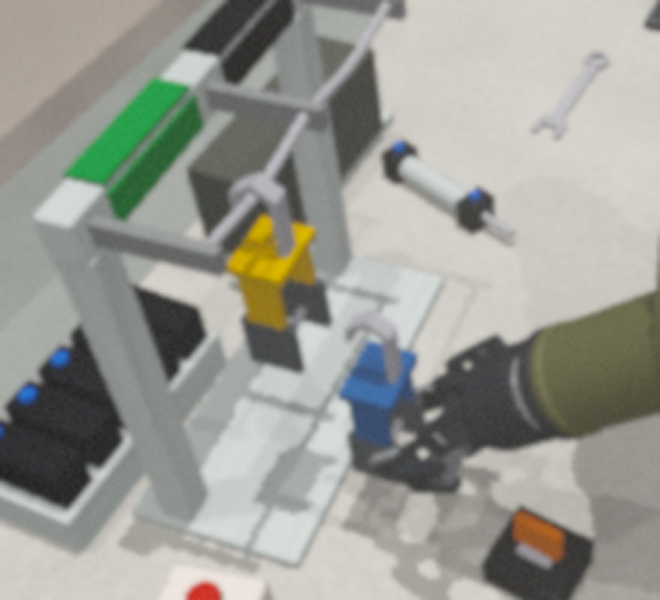

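Run:
```python
from h import *
for x,z,s in((-40,74,.08),(-2,74,.05),(-2,50,.05)):
    p,q=grip_tcp(fr(x,75.5,z),FY,L,1,gx=-14); ctrl.movel(p,q,max_speed=s); st(x)
z=lower(75.5,50,36,-14,x=-2,thr=3.2); st("contact")
for nm,f in zip(("top","side"),frcloud()):
    rep(box(f,(-40,40),(40,115),(286,297)),nm+" yslab"); rep(box(f,(-40,40),(40,115),(139,150)),nm+" bslab")
im,d,cam=grab("side"); cv2.imwrite("pics/side10c.png",cv2.resize(im[130:330,150:370],None,fx=3,fy=3,interpolation=cv2.INTER_CUBIC))
```

```text
-40 t24.0 q [ 0.21  0.84 -1.04  2.37  2.21  1.15 -0.76] tcp [0.631  0.161  0.0954] F [-0.1  0.3 -1.9] w0.0549
-2 t24.9 q [ 0.23  0.85 -1.02  2.28  2.21  1.08 -0.68] tcp [0.6689 0.1642 0.0954] F [-0.3 -0.5 -2.3] w0.0549
-2 t25.6 q [ 0.22  0.91 -1.    2.29  2.26  1.12 -0.71] tcp [0.6691 0.1643 0.0711] F [ 0.4  0.2 -1.9] w0.0549
z 48.5 [ 0.1  0.1 -1. ]
z 47.0 [-0.2 -0.5 -2.6]
z 45.5 [ 1.1  0.3 -1.3]
z 44.0 [-0.7  0.5 -2.6]
z 42.5 [ 0.5 -0.4 -1.5]
z 41.0 [-0.9  0.3 -2.6]
z 39.5 [-0.6  0.1  3.8]
contact t27.3 q [ 0.21  0.93 -0.99  2.29  2.28  1.14 -0.72] tcp [0.6699 0.1645 0.062 ] F [-0.6  0.1  3.8] w0.0549
top yslab 143 [-21.   48.7 287.6] [ -5.4  71.4 291.7] [ 13.5 105.  296.5]
top bslab 74 [-20.8  51.8 141. ] [ -8.3  70.5 145.6] [ 13.5 102.3 149.2]
side yslab 351 [-20.9  51.7 287. ] [ -0.5  83.8 290.4] [ 20.7 104.1 293. ]
side bslab 243 [-20.5  53.3 140. ] [ -4.2  88.9 143.3] [ 20.5 105.1 145.7]
```

View pics/side10c.png

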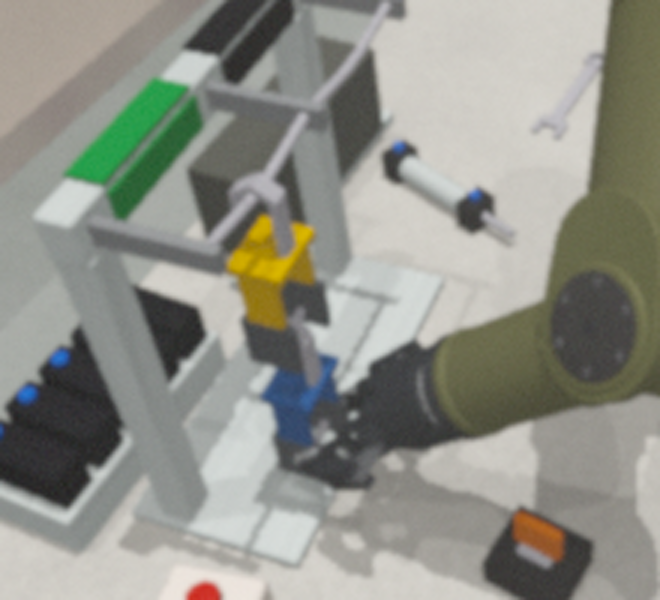

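Run:
```python
from h import *
ctrl.ungrasp(); st("open")
g=get_state(); zt=mat(g["eef_rot"])[:,2]
ctrl.movel(g["tcp_pos"]-.05*zt,max_speed=.06); st("back")
g=get_state(); f=np.array([np.cos(FY),np.sin(FY),0])
ctrl.movel(g["tcp_pos"]-.02*f+[0,0,.1],max_speed=.15); st("back2")
for nm,f in zip(("top","side"),frcloud()):
    rep(box(f,(-40,40),(40,115),(286,297)),nm+" yslab"); rep(box(f,(-40,40),(40,115),(139,150)),nm+" bslab"); rep(box(f,(-40,40),(40,115),(45,90)),nm+" bfeet")
im,d,cam=grab("side"); cv2.imwrite("pics/side11c.png",cv2.resize(im[130:330,150:370],None,fx=3,fy=3,interpolation=cv2.INTER_CUBIC))
```

```text
open t27.9 q [ 0.21  0.93 -0.99  2.29  2.28  1.14 -0.72] tcp [0.669  0.164  0.0606] F [0.2 0.1 0.2] w0.0858
back t28.9 q [ 0.21  0.84 -1.04  2.37  2.21  1.15 -0.76] tcp [0.6321 0.161  0.094 ] F [-0.1 -0.1  0.6] w0.0855
back2 t29.7 q [ 0.31  0.58 -1.13  2.33  1.98  0.92 -0.61] tcp [0.6122 0.159  0.1934] F [-0.8 -0.2 -0. ] w0.0854
top yslab 135 [-21.6  48.8 286.6] [ -4.4  71.1 292. ] [ 13.5 104.4 296.4]
top bslab 70 [-19.7  51.9 139.6] [ -9.4  73.7 145.2] [ 10.4 102.6 149.7]
top bfeet 43 [-21.1  49.4  45.9] [-7.5 57.2 67.8] [ 14.  102.6  88.1]
side yslab 351 [-21.1  51.3 287.1] [-1.000e-01  8.350e+01  2.905e+02] [ 20.7 104.1 293.2]
side bslab 237 [-20.9  53.3 140.4] [ -5.4  87.8 143.3] [ 19.9 104.9 145.7]
side bfeet 306 [-20.5  53.7  47.1] [ -3.2 102.   66.7] [ 20.1 105.6  87.8]
```

View pics/side11c.png

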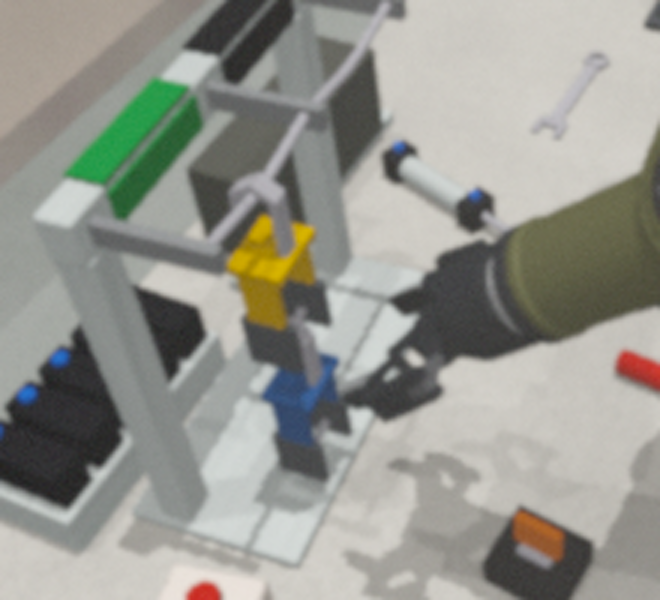

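Yellow and blue hang as a chain from the green bar, at about side-image (240,225) and (250,265). Next is red, which goes on the right bar.

Run:
```python
from h import *
p,q=grip_tcp([.5,.0,.225],np.radians(-30),L,1,gx=-14); ctrl.movep(p,q); st("mid")
x,y,a=.467,-.426,-64.5
for hh in (.2,.1,.001):
    p,q=grip_tcp([x,y,hh],np.radians(a),L,1,gx=-14); s=ctrl.ik(p,q); print(hh,None if s is None else np.round(s,2))
p,q=grip_tcp([x,y,.2],np.radians(a),L,1,gx=-14); ctrl.movep(p,q); st("pre")
im,d,cam=grab("wrist"); cv2.imwrite("pics/wrist12.png",im)
W=cloud(d,cam).reshape(-1,3); W=W[(abs(W[:,0]-x)<.06)&(abs(W[:,1]-y)<.06)]
for z0,z1 in((.098,.112),(.15,.18)):
    w=W[(W[:,2]>z0)&(W[:,2]<z1)]; rr=cv2.minAreaRect((w[:,:2]*1000).astype(np.float32)); print(len(w),rr)
```

```text
mid t30.6 q [ 0.35  0.31 -1.14  2.41  1.48  1.06 -0.81] tcp [0.5007 0.0008 0.2463] F [-0.1 -0.8  0.5] w0.0851
0.2 [ 1.08  0.47 -0.93  2.24  1.74  0.93 -0.66]
0.1 [ 0.91  0.65 -0.73  2.34  2.01  1.03 -0.99]
0.001 [ 0.88  0.91 -0.72  2.38  2.19  1.26 -1.16]
pre t32.2 q [ 1.08  0.47 -0.93  2.24  1.74  0.93 -0.66] tcp [ 0.468  -0.4245  0.2216] F [-1.  -0.4 -0.1] w0.0849
3286 ((465.8445739746094, -428.2195129394531), (56.08842849731445, 45.68820571899414), 23.854467391967773)
1016 ((462.58551025390625, -420.6858215332031), (13.873178482055664, 20.41119384765625), 24.369754791259766)
```

View pics/wrist12.png

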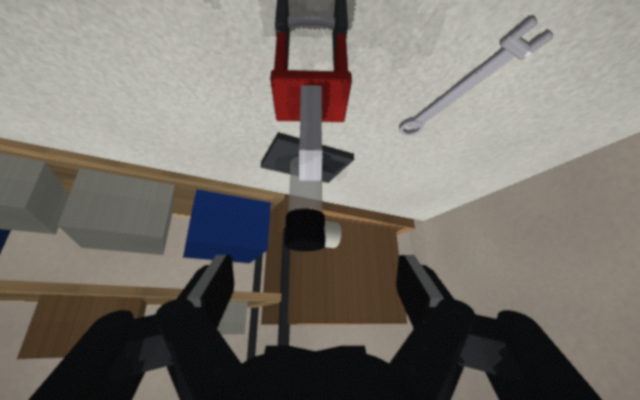

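Run:
```python
from h import *
x,y,a=.4665,-.427,-65
for dz,s in ((.1,.2),(0.001,.12)):
    p,q=grip_tcp([x,y,dz],np.radians(a),L,1,gx=-14); ctrl.movel(p,q,max_speed=s)
st("down"); ctrl.close_gripper(60); st("closed")
for dz,s in ((.06,.1),(.2,.2)):
    p,q=grip_tcp([x,y,dz],np.radians(a),L,1,gx=-14); ctrl.movel(p,q,max_speed=s); 
st("up")
p,q=grip_tcp([.52,-.2,.225],np.radians(-35),L,1,gx=-14); ctrl.movep(p,q); st("mid")
p,q=grip_tcp(fr(-80,-75,225),FY,L,1,gx=-14); print(ctrl.ik(p,q)); ctrl.movep(p,q); st("pre")
for nm,F in zip(("top","side"),frcloud()):
    rep(box(F,(-120,-40),(-110,-40),(372,410)),nm+" crown"); rep(box(F,(-120,-40),(-110,-40),(320,340)),nm+" slab")
im,d,cam=grab("side"); cv2.imwrite("pics/side13.png",im)
```

```text
down t33.9 q [ 0.93  0.94 -0.8   2.38  2.16  1.32 -1.12] tcp [ 0.4668 -0.4271  0.0234] F [ 0.5 -0.7  1. ] w0.0853
closed t34.3 q [ 0.93  0.94 -0.8   2.38  2.16  1.32 -1.12] tcp [ 0.4666 -0.4272  0.0237] F [-1.6  1.7  6.5] w0.0550
up t35.9 q [ 1.07  0.47 -0.92  2.23  1.73  0.93 -0.66] tcp [ 0.4657 -0.4269  0.2202] F [ 0.3 -0.3 -2.1] w0.0551
mid t36.8 q [ 0.95  0.31 -1.12  2.4   1.8   0.77 -0.65] tcp [ 0.5197 -0.2015  0.2462] F [-0.9 -0.8 -2.5] w0.0552
[ 0.85485487  0.40542096 -1.2061254   2.33460876  2.08291792  0.49602495
 -0.43394255]
pre t37.6 q [ 0.86  0.41 -1.2   2.34  2.08  0.5  -0.43] tcp [0.6027 0.0064 0.2459] F [-0.7  0.5 -2.6] w0.0550
top crown 47 [-94.3 -80.6 374.7] [-81.  -76.8 387.7] [-61.3 -70.8 396.5]
top slab 195 [ -99.  -102.1  324.5] [-79.6 -76.1 329.3] [-58.5 -47.8 334.2]
side crown 115 [-95.  -82.  372.6] [-81.7 -71.5 383.8] [-59.8 -67.7 391.4]
side slab 317 [ -99.5 -100.2  321.2] [-79.  -68.2 326.8] [-57.8 -46.7 332.8]
```

View pics/side13.png

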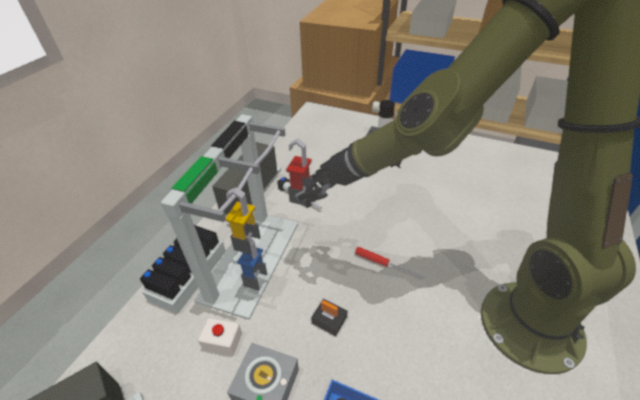

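Run:
```python
from h import *
for x,z,s in((-1.5,222,.08),(-1.5,195,.06)):
    p,q=grip_tcp(fr(x,-75,z),FY,L,1,gx=-14); ctrl.movel(p,q,max_speed=s); st(z)
for nm,F in zip(("top","side"),frcloud()):
    rep(box(F,(-50,40),(-90,-60),(354,375)),nm+" crown")
z=lower(-75,195,182,-14,x=-1.5,thr=3.5); st("contact")
im,d,cam=grab("side"); cv2.imwrite("pics/side14c.png",cv2.resize(im[90:290,150:370],None,fx=3,fy=3,interpolation=cv2.INTER_CUBIC))
```

```text
222 t38.9 q [ 0.7   0.49 -1.07  2.17  1.98  0.5  -0.27] tcp [0.6806 0.0142 0.2433] F [ 0.2 -0.4 -1.7] w0.0550
195 t39.5 q [ 0.69  0.56 -1.09  2.2   2.08  0.58 -0.35] tcp [0.6811 0.0142 0.2166] F [ 0.3 -0.  -1.6] w0.0547
top crown 33 [-13.8 -78.8 354.6] [ -0.9 -75.2 359. ] [ 15.4 -68.9 368.7]
side crown 56 [-11.8 -80.6 354.5] [ -2.  -71.3 358.3] [ 10.  -65.5 362.6]
z 193.5 [-0.1  1.2 -2.1]
z 192.0 [-1.1 -0.9 -0.7]
z 190.5 [ 0.4 -0.  -2.4]
z 189.0 [ 0.4  0.8 -2.1]
z 187.5 [-0.4 -0.2  2.2]
contact t40.9 q [ 0.69  0.58 -1.09  2.21  2.1   0.6  -0.36] tcp [0.6815 0.0142 0.2095] F [-0.4 -0.2  2.2] w0.0549
```

View pics/side14c.png

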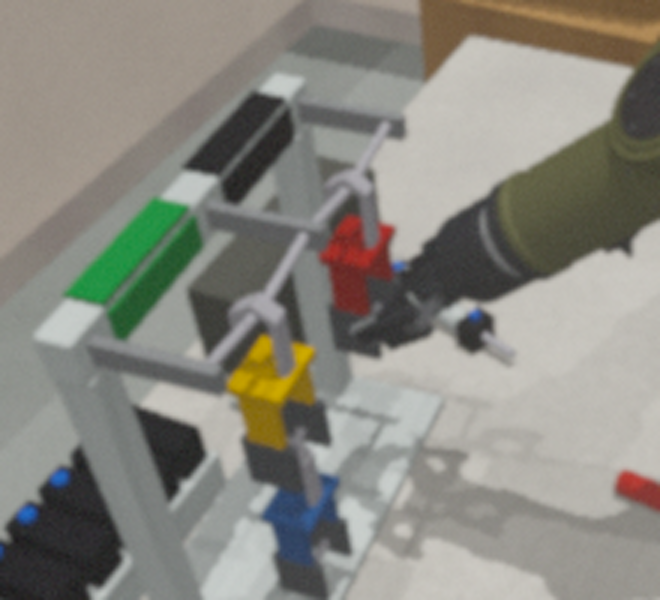

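Run:
```python
from h import *
ctrl.ungrasp(); st("open")
p,q=grip_tcp(fr(-60,-75,188),FY,L,1,gx=-14); ctrl.movel(p,q,max_speed=.08)
p,q=grip_tcp(fr(-120,-75,215),FY,L,1,gx=-14); ctrl.movel(p,q,max_speed=.15); st("back2")
for nm,f in zip(("top","side"),frcloud()):
    rep(box(f,(-50,40),(-110,-40),(286,297)),nm+" rslab"); rep(box(f,(-50,40),(-110,-40),(190,235)),nm+" rfeet")
    rep(box(f,(-40,40),(40,115),(286,297)),nm+" yslab"); rep(box(f,(-40,40),(40,115),(139,150)),nm+" bslab")
W=np.concatenate([cloud(d,c).reshape(-1,3) for _,d,c in (grab("top"),grab("side"))])
W=W[(abs(W[:,0]-.45)<.12)&(abs(W[:,1]-.2)<.1)&(W[:,2]>.055)&(W[:,2]<.08)]
print("key",np.median(W,0),cv2.minAreaRect((W[:,:2]*1000).astype(np.float32)))
def td(yaw,flip): return quat(tool(yaw,0,flip))
for flip in(0,1):
  for nm,P,yw in (("key",[.4525,.197,.1],-8.7),("slot0",[.529,.3746,.15],0),("slot1",[.529,.3746,.1],-71)):
    s=ctrl.ik(np.array(P),td(np.radians(yw),flip)); print(flip,nm,None if s is None else np.round(s,2))
im,d,cam=grab("side"); cv2.imwrite("pics/side15.png",im)
```

```text
open t41.4 q [ 0.69  0.58 -1.09  2.21  2.1   0.6  -0.36] tcp [0.6811 0.0141 0.209 ] F [ 0.6 -0.3  0.5] w0.0852
back2 t42.8 q [ 0.93  0.39 -1.29  2.43  2.16  0.54 -0.54] tcp [0.5637 0.0045 0.237 ] F [ 0.1 -0.4 -0.6] w0.0852
top rslab 139 [ -20.8 -100.8  286.9] [ -5.4 -74.1 292.3] [ 13.1 -47.8 296. ]
top rfeet 45 [ -21.3 -100.9  193. ] [ -7.4 -76.7 206.2] [  2.4 -48.3 233.7]
top yslab 133 [-21.5  51.2 287.4] [ -6.7  71.5 292.4] [ 13.1 104.7 296.2]
top bslab 77 [-20.   51.9 140. ] [ -8.8  73.9 144.9] [ 12.4 102.  149.1]
side rslab 257 [-20.8 -97.4 287. ] [ -0.3 -66.6 290.5] [ 20.5 -45.6 294. ]
side rfeet 367 [-21.2 -97.1 192. ] [ -4.3 -47.4 214.3] [ 19.7 -44.1 234.3]
side yslab 357 [-21.3  51.6 286.8] [ -0.6  83.8 290.5] [ 20.4 104.4 292.8]
side bslab 242 [-21.2  52.8 140.2] [ -4.9  88.3 143.4] [ 20.6 104.8 146.9]
key [0.46001549 0.18015496 0.07067659] ((460.28741455078125, 178.00262451171875), (11.64808177947998, 42.25337600708008), 84.31317901611328)
0 key [-0.16  0.49 -0.44  2.01  0.31  0.7  -2.51]
0 slot0 [-0.4   0.63 -0.44  1.54  0.29  1.03 -2.49]
0 slot1 [-0.04  0.96 -1.25  1.59  0.94  1.3   2.03]
1 key [ 0.07  0.56 -0.8   2.01  0.56  0.8   0.36]
1 slot0 [-0.2   0.71 -0.82  1.54  0.56  1.13  0.43]
1 slot1 [-0.19  0.78 -0.84  1.6   0.64  1.06 -0.88]
```

View pics/side15.png

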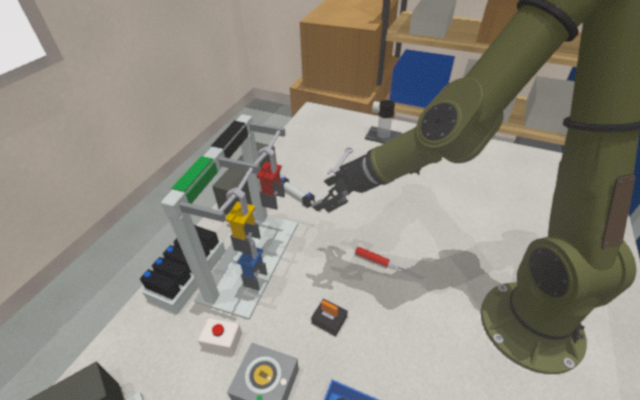

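Run:
```python
from h import *
q=quat(tool(0,0,1))
ctrl.movep(np.array([.50,.22,.24]),q); st()
ctrl.movep(np.array([.50,.375,.20]),q); st()
im,d,cam=grab("wrist"); cv2.imwrite("pics/wsw.png",im); np.save("pics/wsw.npy",cloud(d,cam)); np.savez("pics/wswcam.npz",*cam)
ctrl.movep(np.array([.44,.178,.20]),q); st()
im,d,cam=grab("wrist"); cv2.imwrite("pics/wkey.png",im); np.save("pics/wkey.npy",cloud(d,cam)); np.savez("pics/wkeycam.npz",*cam)
```

```text
t44.7 q [ 0.01  0.44 -0.71  1.69  0.31  1.13  0.79] tcp [0.5002 0.2188 0.2395] F [ 0.2 -0.3 -0.5] w0.0854
 t45.4 q [-0.28  0.59 -0.68  1.54  0.4   1.15  0.53] tcp [0.5002 0.3744 0.1994] F [-0.5 -0.5  0.1] w0.0855
 t46.3 q [ 0.11  0.37 -0.75  1.92  0.31  0.96  0.79] tcp [0.4411 0.1787 0.2008] F [ 0.   0.8 -0. ] w0.0857
```

View pics/wsw.png

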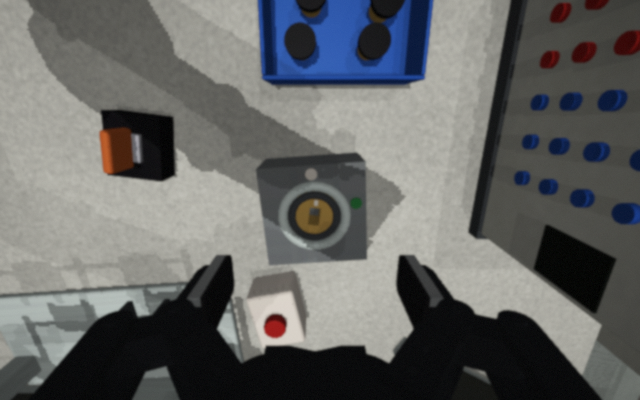

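View pics/wkey.png

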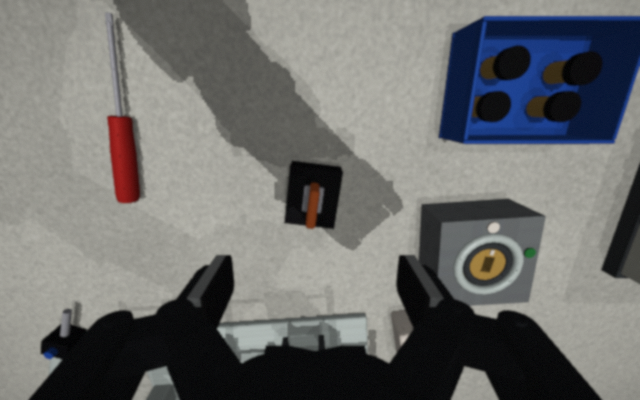

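Run:
```python
from h import *
q=quat(tool(0,0,1))
ctrl.movep(np.array([.44,.2,.20]),q)
ctrl.movep(np.array([.545,.3746,.125]),q); st()
im,d,cam=grab("wrist"); cv2.imwrite("pics/wsw2.png",im); np.save("pics/wsw2.npy",cloud(d,cam)); np.savez("pics/wsw2cam.npz",*cam)
print(proj([[.529,.3746,.062]],cam))
c=proj([[.529,.3746,.062]],cam)[0].astype(int)
cv2.imwrite("pics/wsw2c.png",cv2.resize(im[max(0,c[1]-90):c[1]+90,c[0]-110:c[0]+110],None,fx=3.4,fy=3.3,interpolation=cv2.INTER_CUBIC))
```

```text
t47.4 q [-0.26  0.72 -0.68  1.53  0.5   1.07  0.51] tcp [0.545  0.3734 0.1252] F [-0.1 -0.2 -0. ] w0.0856
[[315.71384901 196.83634291]]
```

View pics/wsw2c.png

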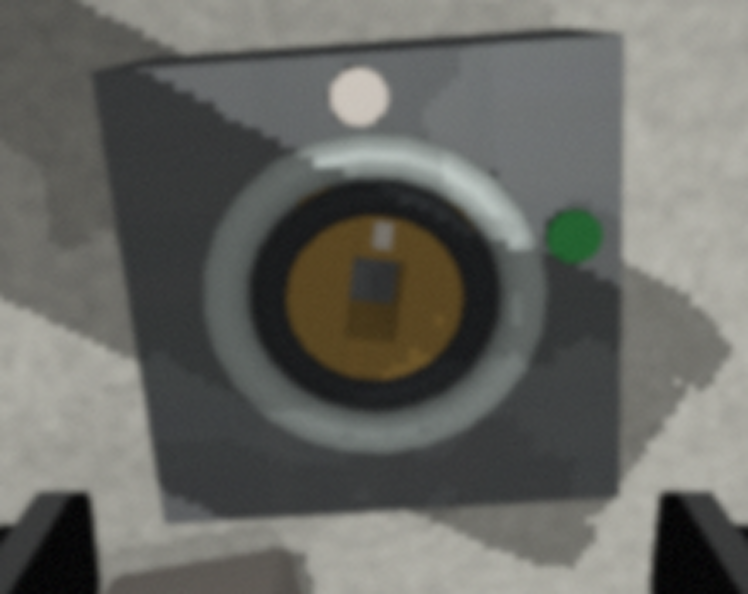

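```bash
cat > sw.py <<'E'
from h import *
def analyse(im,cam,c0,zt=.062):
    x0,y0=int(c0[0])-100,max(0,int(c0[1])-90)
    crop=cv2.resize(im[y0:y0+180,x0:x0+200],None,fx=4,fy=4,interpolation=cv2.INTER_CUBIC)
    topx=lambda p:((np.asarray(p,float)+.5)/4-.5)+[x0,y0]
    hsv=cv2.cvtColor(crop,cv2.COLOR_BGR2HSV)
    g=((hsv[...,0]>10)&(hsv[...,0]<28)&(hsv[...,1]>110)&(hsv[...,2]>60)).astype(np.uint8)
    cs=cv2.findContours(g,cv2.RETR_EXTERNAL,cv2.CHAIN_APPROX_NONE)[0]; ct=cv2.convexHull(max(cs,key=cv2.contourArea))
    w=np.array([ray(p,cam,zt) for p in topx(ct[:,0])])[:,:2]
    (cx,cy),r=cv2.minEnclosingCircle((w*1000).astype(np.float32)); el=cv2.fitEllipse((w*1000).astype(np.float32).reshape(-1,1,2))
    print("rotor circ",cx,cy,r,"ell",el)
    # slot: non-gold dark inside
    fill=np.zeros_like(g); cv2.drawContours(fill,[ct],-1,1,-1); fill=cv2.erode(fill,np.ones((9,9)))
    gray=cv2.cvtColor(crop,cv2.COLOR_BGR2GRAY)
    out={}
    gn=((hsv[...,0]>45)&(hsv[...,0]<85)&(hsv[...,1]>120)).astype(np.uint8)
    n,l,s,cc=cv2.connectedComponentsWithStats(gn); k=1+np.argmax(s[1:,4]); out["green"]=ray(topx(cc[k]),cam,zt)
    cv2.imwrite("pics/swcrop.png",crop)
    return np.array(el[0])/1000,out,crop,topx
E
python3 - <<'E'
from sw import *
im=cv2.imread("pics/wsw2.png"); f=np.load("pics/wsw2cam.npz"); cam=[f[k] for k in f.files]
c,o,crop,topx=analyse(im,cam,(315,196))
print(c,o)
# hand-picked from viewed crop (scale 3.4,3.3, offset 205,106)
hp=lambda u,v:ray(((u+.5)/3.4-.5+205,(v+.5)/3.3-.5+106),cam,.062)
for n,p in dict(white=(359,96),green=(574,235),ptr=(383,235),s1=(353,257),s2=(403,260),s3=(397,343),s4=(346,338),box1=(95,72),box2=(622,34),box3=(617,496),box4=(166,521)).items():
    w=hp(*p)[:2]; v=w-c; print(n,np.round(w*1000,1),"ang %.1f r %.1f"%(np.degrees(np.arctan2(v[1],v[0])),1000*np.linalg.norm(v)))
W=np.load("pics/wsw2.npy").reshape(-1,3); W=W[(abs(W[:,2]-.062)<.006)&(abs(W[:,0]-.529)<.08)&(abs(W[:,1]-.375)<.08)]
print(np.median(W[:,2]),cv2.minAreaRect((W[:,:2]*1000).astype(np.float32)))
E
```

```text
rotor circ 528.8639526367188 373.9423522949219 20.01801300048828 ell ((528.775634765625, 373.8735656738281), (39.4295654296875, 39.824275970458984), 105.18669128417969)
[0.52877563 0.37387357] {'green': array([0.51364881, 0.41769749, 0.062     ])}
white [482.6 370.7] ang -176.0 r 46.3
green [513.4 417.8] ang 109.3 r 46.5
ptr [513.4 375.8] ang 173.0 r 15.5
s1 [518.5 369.1] ang -155.2 r 11.3
s2 [519.2 380.2] ang 146.4 r 11.5
s3 [539.4 379. ] ang 26.0 r 11.8
s4 [538.1 367.4] ang -34.7 r 11.4
box1 [477.5 315.7] ang -131.4 r 77.6
box2 [469.7 424.9] ang 139.2 r 78.0
box3 [579.8 432.4] ang 48.9 r 77.7
box4 [586.9 323.1] ang -41.2 r 77.2
0.06376058949670405 ((528.7835083007812, 373.5389404296875), (110.66543579101562, 110.56047821044922), 4.0055060386657715)
```

Run:
```python
from h import *
q=quat(tool(0,0,1))
ctrl.movep(np.array([.53,.33,.18]),q)
ctrl.movep(np.array([.475,.178,.14]),q); st()
im,d,cam=grab("wrist"); cv2.imwrite("pics/wkey2.png",im); W=cloud(d,cam)
r=models.masks_of("wrist","key"); print([(round(k["p"],2),np.round(k["point"]),k["mask"].sum()) for k in r[:3]])
P=W.reshape(-1,3); P=P[(abs(P[:,0]-.46)<.06)&(abs(P[:,1]-.178)<.06)]
for z0,z1 in((.068,.079),(.045,.065),(.027,.036)):
    w=P[(P[:,2]>z0)&(P[:,2]<z1)]; print(z0,len(w),np.round(np.median(w,0),4),cv2.minAreaRect((w[:,:2]*1000).astype(np.float32)))
hsv=cv2.cvtColor(im,cv2.COLOR_BGR2HSV); o=((hsv[...,0]<18)&(hsv[...,1]>130)&(hsv[...,2]>60)).astype(np.uint8); o[250:]=0
# top face: orange pixels with depth z ~.074
m=o.astype(bool)&(abs(W[...,2]-.074)<.006); print(m.sum())
ys,xs=np.nonzero(m); w=np.array([ray((u,v),cam,.074) for u,v in zip(xs,ys)]); print(cv2.minAreaRect((w[:,:2]*1000).astype(np.float32)), w.mean(0))
c=proj([[.46,.178,.05]],cam)[0].astype(int); print(c)
cv2.imwrite("pics/wkey2c.png",cv2.resize(im[max(0,c[1]-80):c[1]+80,c[0]-100:c[0]+100],None,fx=3.5,fy=3.5,interpolation=cv2.INTER_CUBIC))
```

```text
t48.6 q [ 0.1   0.51 -0.75  1.93  0.44  0.88  0.69] tcp [0.4751 0.1782 0.1398] F [0.4 0.2 0.2] w0.0851
[(0.97, array([312., 189.]), np.int64(1113))]
0.068 659 [0.4576 0.1767 0.075 ] ((459.2566223144531, 176.56234741210938), (10.011093139648438, 41.60995101928711), 82.60939025878906)
0.045 58 [0.4392 0.1779 0.0545] ((453.8886413574219, 172.9171142578125), (8.403347969055176, 33.71772384643555), 66.39791107177734)
0.027 3875 [0.453  0.1782 0.0335] ((459.728271484375, 176.5154571533203), (60.160037994384766, 70.32205963134766), 82.63805389404297)
602
((458.2359924316406, 176.73814392089844), (9.396778106689453, 41.14313888549805), 83.3744888305664) [0.45786428 0.17679157 0.074     ]
[313 188]
```

View pics/wkey2c.png

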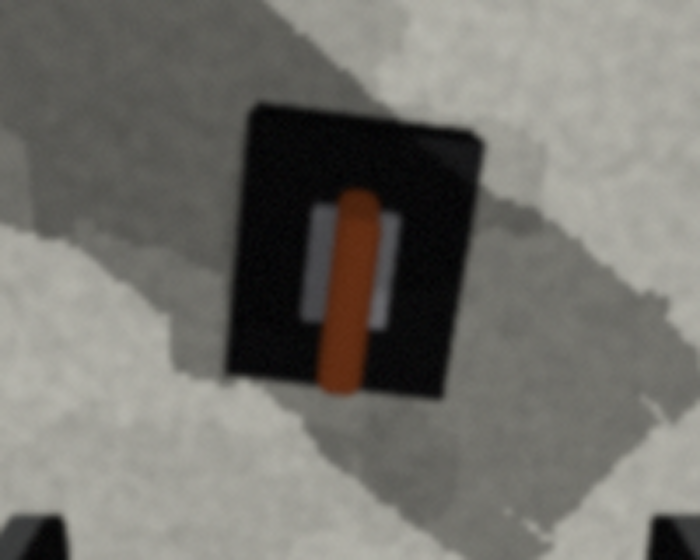

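Run:
```python
from h import *
q=quat(tool(np.radians(-7.4),0,1)); k=np.array([.4590,.1767,0])
ctrl.movep(k+[0,0,.12],q); st()
ctrl.movel(k+[0,0,.0413],max_speed=.08); st("down")
ctrl.close_gripper(50); g=st("closed")
im,d,cam=grab("side"); cv2.imwrite("pics/side16c.png",cv2.resize(im[230:400,220:440],None,fx=3,fy=3,interpolation=cv2.INTER_CUBIC))
ctrl.movel(g["tcp_pos"]+[0,0,.03],max_speed=.05); st("lift")
ctrl.movel(g["tcp_pos"]+[0,0,.10],max_speed=.1); st("lift")
im,d,cam=grab("wrist"); cv2.imwrite("pics/w16.png",im)
im,d,cam=grab("side"); cv2.imwrite("pics/side17c.png",cv2.resize(im[230:400,220:440],None,fx=3,fy=3,interpolation=cv2.INTER_CUBIC))
```

```text
t49.0 q [ 0.06  0.5  -0.7   1.99  0.45  0.8   0.55] tcp [0.4586 0.1776 0.1199] F [ 0.5 -0.  -0. ] w0.0853
down t50.1 q [-0.02  0.61 -0.59  2.07  0.58  0.62  0.43] tcp [0.4593 0.1769 0.0417] F [-0.7  0.9 -0.1] w0.0852
closed t50.8 q [-0.02  0.61 -0.59  2.07  0.58  0.62  0.43] tcp [0.4591 0.1767 0.0414] F [-1.6 -0.5  3.3] w0.0093
lift t51.6 q [ 0.01  0.57 -0.64  2.05  0.53  0.69  0.47] tcp [0.4591 0.1766 0.0714] F [ 0.1  0.3 -0.1] w0.0095
lift t52.4 q [ 0.08  0.48 -0.72  1.97  0.41  0.85  0.58] tcp [0.4588 0.1765 0.1409] F [ 0.2 -0.3  0.2] w0.0096
```

View pics/side17c.png

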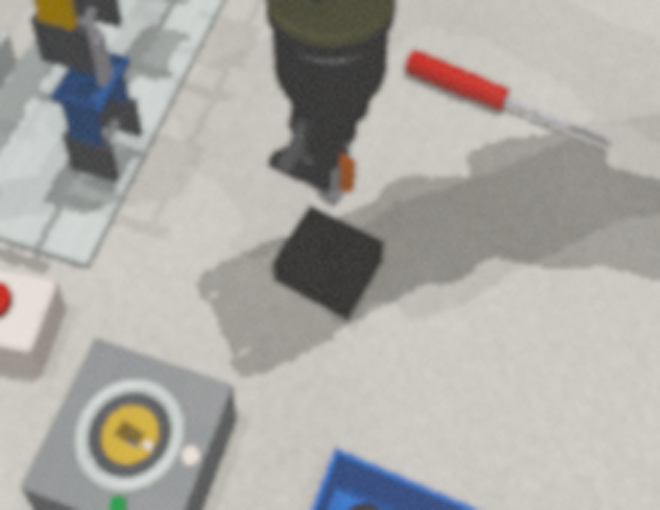

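View pics/w16.png

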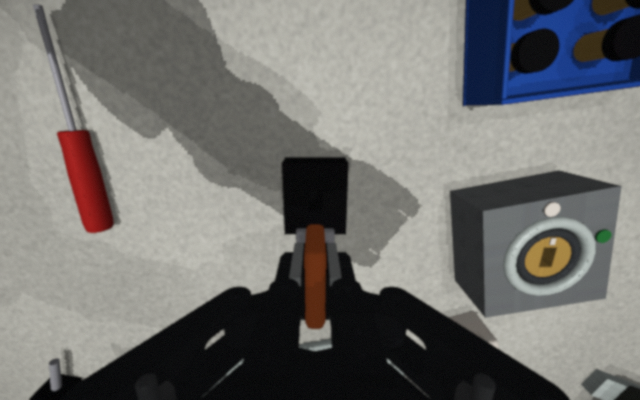

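Run:
```python
from h import *
q=quat(tool(np.radians(-6),0,1)); c=np.array([.5288,.3738,0])
ctrl.movep(c+[0,0,.15],q); st()
ctrl.movel(c+[0,0,.108],q,max_speed=.06); st()
im,d,cam=grab("side"); cv2.imwrite("pics/side18c.png",cv2.resize(im[280:400,190:350],None,fx=4.5,fy=4.5,interpolation=cv2.INTER_CUBIC))
im,d,cam=grab("wrist"); cv2.imwrite("pics/w18.png",im)
```

```text
t53.4 q [-0.26  0.68 -0.69  1.55  0.47  1.09  0.4 ] tcp [0.5287 0.3721 0.1493] F [ 0.  -0.1 -0.6] w0.0092
 t54.2 q [-0.28  0.72 -0.66  1.59  0.5   1.01  0.37] tcp [0.5289 0.3741 0.1082] F [ 0.5  0.5 -0.7] w0.0096
```

View pics/side18c.png

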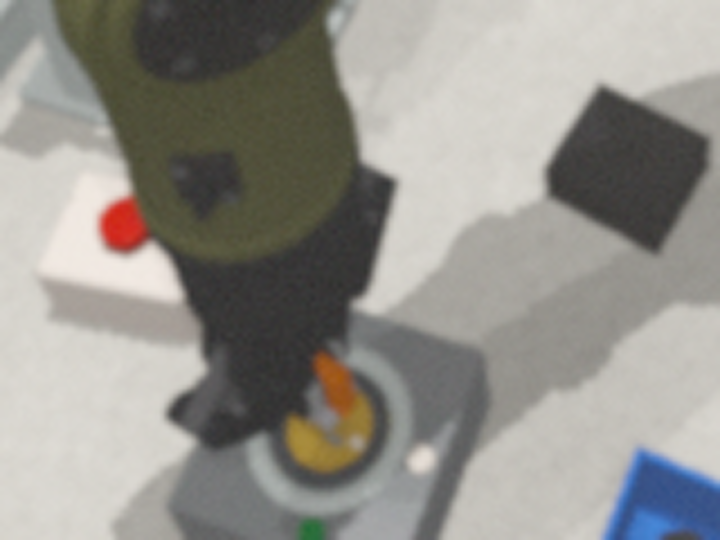

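View pics/w18.png

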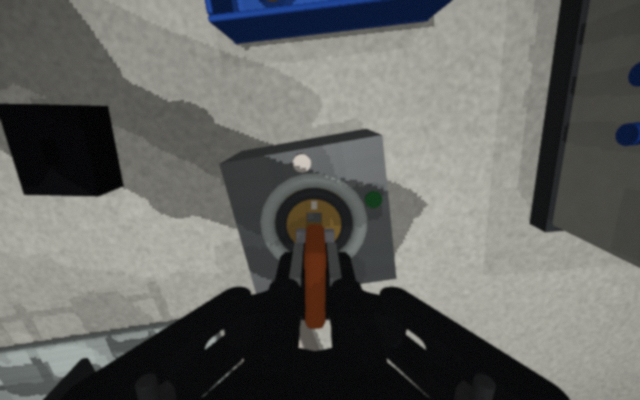

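Run:
```python
from h import *
c=np.array([.5288,.3738,0])
z=.108
while z>.0712:
    z-=.003; ctrl.movel(c+[0,0,max(z,.0712)],max_speed=.05); g=get_state(); f=g["contact_force"]
    print(round(z,4),np.round(g["tcp_pos"],4),np.round(f,1),np.round(g["wrist_torque"],2))
    if abs(f[2])>12 or np.hypot(*f[:2])>10: break
```

```text
0.105 [0.5287 0.3737 0.1049] [ 0.  -0.3 -0.6] [ 0.03 -0.01 -0.01]
0.102 [0.5287 0.3737 0.1017] [ 0.3 -0.  -0.4] [ 0.03  0.07 -0.  ]
0.099 [0.5287 0.3737 0.0987] [ 0.4  0.4 -0.5] [-0.03 -0.07 -0.03]
0.096 [0.5287 0.3737 0.0958] [0.5 0.2 0.1] [ 0.03 -0.03  0.01]
0.093 [0.5287 0.3737 0.0928] [ 0.8 -0.4 -1.3] [ 0.02  0.03 -0.  ]
0.09 [0.5287 0.3737 0.0897] [-0.4 -0.3 -0.3] [-0.02  0.02 -0.06]
0.087 [0.5287 0.3737 0.0868] [-0.  -0.  -0.5] [-0.02  0.03  0.04]
0.084 [0.5287 0.3737 0.0838] [-0.2  0.4  0.2] [ 0.   -0.02 -0.01]
0.081 [0.5287 0.3737 0.0808] [ 0.9 -0.1 -1.3] [-0.06 -0.04  0.03]
0.078 [0.5287 0.3737 0.0777] [-0.4 -0.4 -1.2] [-0.04  0.02  0.  ]
0.075 [0.5287 0.3736 0.0747] [ 1.4 -0.1 -1.2] [ 0.    0.03 -0.  ]
0.072 [0.5287 0.3738 0.0718] [-0.9 -1.1 -1.5] [ 0.03 -0.01  0.02]
0.069 [0.5288 0.3739 0.0715] [-0.2 -1.3  2.9] [-0.11  0.14  0.03]
```

Run:
```python
from h import *
c=np.array([.5288,.3738,.0708])
ctrl.movel(c,max_speed=.02); st("press")
for a in list(range(-12,-72,-8))+[-72,-75]:
    ctrl.movel(c,quat(tool(np.radians(a),0,1)),max_speed=.05); g=get_state(); R=mat(g["eef_rot"])
    print(a,"yaw %.1f"%np.degrees(np.arctan2(-R[1,0],-R[0,0])),np.round(g["tcp_pos"],4),np.round(g["contact_force"],1),np.round(g["wrist_torque"],2),"q7 %.2f"%g["qpos"][6])
    if abs(g["wrist_torque"][2])>1.2 or np.linalg.norm(g["contact_force"])>35: break
```

```text
press t57.8 q [-0.29  0.76 -0.64  1.63  0.53  0.94  0.34] tcp [0.5289 0.3739 0.0715] F [-0.4 -1.1  5.9] w0.0094
-12 yaw -11.9 [0.529  0.3743 0.0715] [-0.4  0.7  6.5] [-0.11  0.16 -0.08] q7 0.26
-20 yaw -19.8 [0.529  0.3741 0.0715] [-0.7 -1.1  6. ] [-0.12  0.17 -0.02] q7 0.15
-28 yaw -27.8 [0.529  0.374  0.0714] [-1.8 -1.2  7.4] [-0.19  0.21 -0.06] q7 0.03
-36 yaw -35.8 [0.5289 0.374  0.0715] [-1.6 -0.9  7.8] [-0.29  0.23 -0.1 ] q7 -0.08
-44 yaw -43.8 [0.5289 0.3739 0.0714] [-1.1 -2.1  6.9] [-0.27  0.32 -0.02] q7 -0.19
-52 yaw -51.8 [0.5288 0.3739 0.0715] [-1.6 -1.   7.2] [-0.32  0.28 -0.06] q7 -0.30
-60 yaw -59.8 [0.5288 0.3739 0.0714] [-2.4 -1.6  6.6] [-0.3   0.37 -0.04] q7 -0.42
-68 yaw -67.8 [0.5288 0.3739 0.0715] [-1.9 -1.3  8.8] [-0.28  0.39 -0.06] q7 -0.53
-72 yaw -71.8 [0.5288 0.3739 0.0715] [-1.8 -0.7  8.4] [-0.26  0.39 -0.04] q7 -0.58
-75 yaw -74.8 [0.5289 0.3739 0.0714] [-1.7 -1.4  7.3] [-0.22  0.32 -0.08] q7 -0.62
```

Run:
```python
from h import *
c=np.array([.5288,.3738,.0708])
for a in range(-77,-97,-2):
    ctrl.movel(c,quat(tool(np.radians(a),0,1)),max_speed=.05); ctrl.pause(.1); g=get_state(); R=mat(g["eef_rot"])
    print(a,"yaw %.1f"%np.degrees(np.arctan2(-R[1,0],-R[0,0])),np.round(g["contact_force"],1),np.round(g["wrist_torque"],2),"q7 %.2f"%g["qpos"][6])
    if abs(g["wrist_torque"][2])>.4 or np.linalg.norm(g["contact_force"])>35: break
im,d,cam=grab("wrist"); cv2.imwrite("pics/w19.png",im)
im,d,cam=grab("side"); cv2.imwrite("pics/side19c.png",cv2.resize(im[280:400,190:350],None,fx=4.5,fy=4.5,interpolation=cv2.INTER_CUBIC))
```

```text
-77 yaw -76.8 [-1.2 -1.6  8.4] [-0.23  0.34 -0.02] q7 -0.65
-79 yaw -78.8 [-1.8 -0.6  7.2] [-0.23  0.34 -0.  ] q7 -0.68
-81 yaw -80.8 [-1.3 -1.4  6.9] [-0.31  0.31 -0.06] q7 -0.71
-83 yaw -82.8 [-1.6 -0.4  6.8] [-0.26  0.26 -0.03] q7 -0.73
-85 yaw -84.8 [-1.2 -1.5  7.3] [-0.23  0.28 -0.05] q7 -0.76
-87 yaw -86.8 [-2.  -0.8  6.6] [-0.2   0.3   0.03] q7 -0.79
-89 yaw -88.8 [-1.7 -0.8  7.8] [-0.25  0.25  0.23] q7 -0.82
-91 yaw -90.7 [-0.6 -0.9  7.3] [-0.17  0.27  0.38] q7 -0.84
-93 yaw -92.7 [-1.1  0.1  6.6] [-0.05  0.31  0.43] q7 -0.87
```

View pics/w19.png

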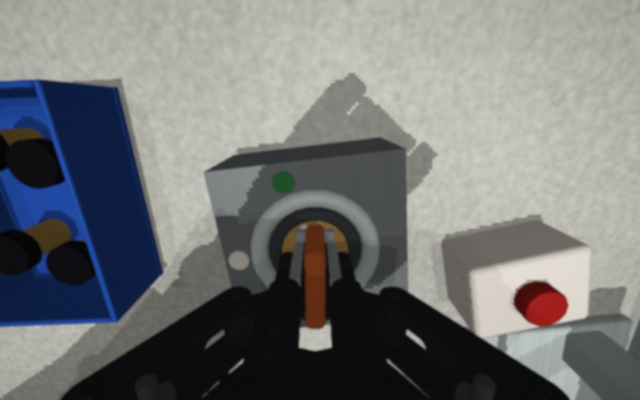

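Run:
```python
from h import *
c=np.array([.5288,.3738,.0712])
ctrl.movel(c,quat(tool(np.radians(-90),0,1)),max_speed=.05); g=st(); print(g["wrist_torque"])
ctrl.ungrasp(); st("open")
ctrl.movel(c+[0,0,.06],max_speed=.06)
ctrl.movep(c+[.0,-.0,.14],quat(tool(np.radians(-60),0,1))); st("up")
im,d,cam=grab("wrist"); cv2.imwrite("pics/w20.png",im); np.savez("pics/w20cam.npz",*cam); W=cloud(d,cam)
P=W.reshape(-1,3); P=P[(abs(P[:,0]-.529)<.06)&(abs(P[:,1]-.374)<.06)]
w=P[(P[:,2]>.094)&(P[:,2]<.115)]; print(len(w),np.round(np.median(w,0),4),cv2.minAreaRect((w[:,:2]*1000).astype(np.float32)))
print(proj([[.5288,.3738,.062]],cam))
```

```text
t64.1 q [-0.51  0.7  -0.24  1.63  0.2   0.84 -0.83] tcp [0.5289 0.3742 0.0715] F [-0.3  1.1  4.7] w0.0092
[0.13078863 0.20001066 0.28068696]
open t64.8 q [-0.51  0.7  -0.24  1.63  0.2   0.84 -0.83] tcp [0.5288 0.3738 0.0712] F [0.9 0.  0.1] w0.0852
up t66.5 q [-0.41  0.58 -0.42  1.46  0.25  1.15 -0.35] tcp [0.5289 0.3736 0.2111] F [-0.1 -0.1 -0.1] w0.0853
503 [0.5272 0.3756 0.1048] ((528.1270141601562, 374.1058654785156), (10.247809410095215, 40.87752151489258), 4.4912896156311035)
[[314.95206511 187.35292356]]
```

View pics/w20.png

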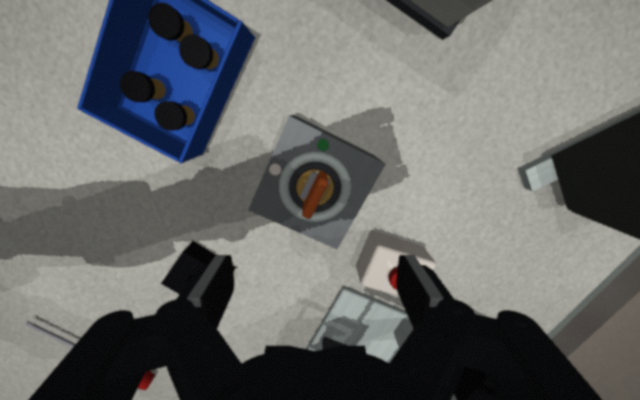

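Run:
```python
from h import *
f=np.array([np.cos(np.radians(-60)),np.sin(np.radians(-60)),0])
ctrl.movep(np.array([.5288,.3738,.165])+.012*f,quat(tool(np.radians(-60),0,1))); st("up")
im,d,cam=grab("wrist"); cv2.imwrite("pics/w21.png",im)
c=proj([[.5288,.3738,.062]],cam)[0]; print(c); c=c.astype(int)
big=cv2.resize(im[c[1]-70:c[1]+70,c[0]-80:c[0]+80],None,fx=4.5,fy=4.2,interpolation=cv2.INTER_CUBIC); cv2.imwrite("pics/w21c.png",big)
C=np.array([.5288,.3738])
for a in (0,.9,1.0,1.1,1.2,1.3):
    th=np.radians(184)-a; X=[C[0]+.0155*np.cos(th),C[1]+.0155*np.sin(th),.062]; p=proj([X],cam)[0]; print(a,np.round((p-c+[80,70])*[4.5,4.2]))
```

```text
up t66.9 q [-0.4   0.61 -0.41  1.53  0.27  1.06 -0.35] tcp [0.5338 0.362  0.1628] F [-0.7 -0.  -0.3] w0.0853
[317.32685773 188.06282934]
0 [291. 263.]
0.9 [344. 224.]
1.0 [352. 223.]
1.1 [360. 223.]
1.2 [368. 223.]
1.3 [376. 224.]
```

View pics/w21c.png

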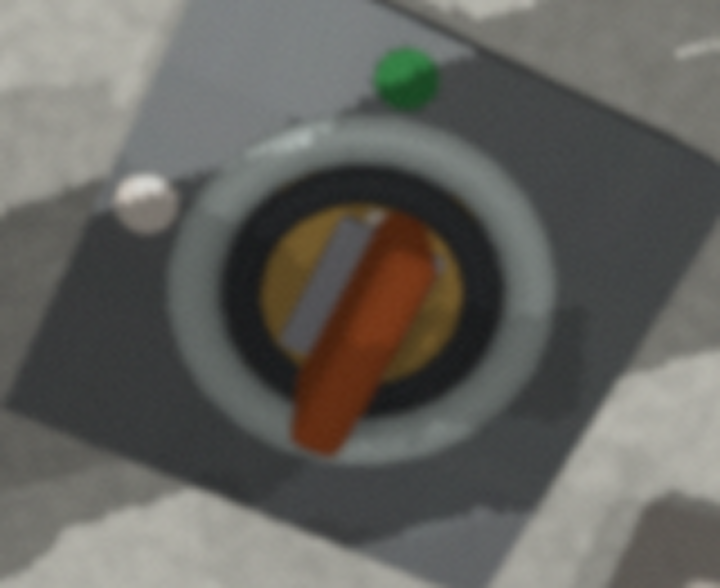

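Run:
```python
from h import *
g=get_state(); ctrl.movel(g["tcp_pos"]+[-.05,-.03,.12],max_speed=.2); ctrl.movep(np.array([.42,.25,.32]),quat(tool(0,0,1))); st("clear")
for nm,f in zip(("top","side"),frcloud()):
    rep(box(f,(-50,40),(-110,-40),(286,297)),nm+" rslab"); rep(box(f,(-40,40),(40,115),(286,297)),nm+" yslab"); rep(box(f,(-40,40),(40,115),(139,150)),nm+" bslab"); rep(box(f,(-40,40),(40,115),(30,45)),nm+" bbottom")
im,d,cam=grab("side"); cv2.imwrite("pics/side22.png",im)
```

```text
clear t68.7 q [-0.05  0.27 -0.72  1.68  0.19  1.26  0.76] tcp [0.4203 0.25   0.3193] F [ 0.3 -0.5 -0.7] w0.0857
top rslab 128 [ -21.2 -100.8  287.6] [ -7.2 -75.7 292.6] [ 13.1 -47.8 296.1]
top yslab 133 [-21.8  48.8 287.6] [ -7.3  68.1 293. ] [ 12.9 101.6 296.4]
top bslab 80 [-20.4  51.8 140.9] [ -9.1  73.5 145. ] [ 12.9  99.7 149.3]
top bbottom 8 [-11.   49.6  40.1] [ 4.7 49.6 43.1] [18.8 50.  44.5]
side rslab 251 [-20.7 -98.1 287. ] [  0.6 -67.  290.4] [ 20.2 -45.6 293. ]
side yslab 354 [-21.2  51.7 286.9] [ -0.3  84.2 290.6] [ 20.8 104.  293.1]
side bslab 240 [-20.7  52.6 140.2] [ -5.4  88.  143.2] [ 20.2 104.8 146.2]
side bbottom 36 [-20.5  55.4  39. ] [ -4.4 103.4  42.8] [ 18.3 105.7  44.8]
```

View pics/side22.png

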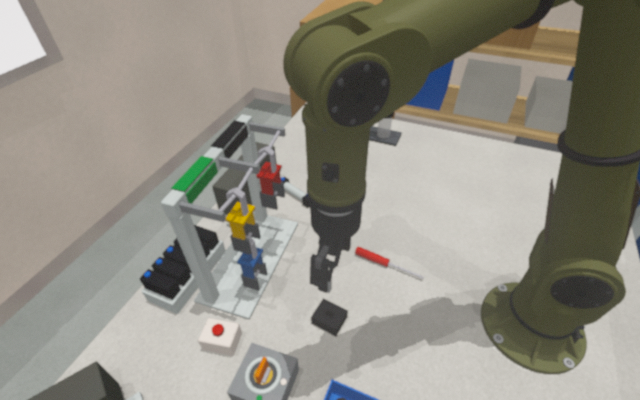

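All three weights hang free, the key stands in the switch at ON, and the robot is clear of everything.

Run:
```python
from h import *
print(ticket.close_job())
```

```text
the job is handed in; nothing more can be done
None
```

The load is made up and the key is at ON; I handed the job in at about 69 s of the 210 s allowed. All three weights were on the table. Yellow hangs from the left (green) bar with blue on its lower loop, and red hangs alone from the right (black) bar.

**Weights:** The final depth check shows all three hanging upright, with their slabs at the expected heights (yellow and red about 292 mm, blue about 145 mm). Blue's underside is at about 41 mm, clear of the base plate.

**Key rest:** It had been knocked about 2 cm aside during the run. I measured it again before taking the key, and the key came out cleanly.

**Key switch:** The key is fully in, with its handle top at 105 mm against an expected 104. I turned it until the torque rose to about 0.43 N m at the stop. The key had to turn further than the rotor because of the play in the slot.

**One weak check:** Only a sliver of the rotor's pointer shows beside the key. It lies where 1.3 rad (ON) should be, so ON rests on that sliver and the torque rise.

No check failed. The highest contact force I read was under 10 N. The tools and other loose gear were not touched.

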